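# Clamp the drying stand and hang the slide carriers

## Task

Clamp the drying stand down first: take the two U-bolts from the grey rack and put one over the stand's rod at each bracket, both legs through the bracket's two holes, crown fully down on the rod. Then hang every slide carrier lying on the bench on the snap hook, pushing its eye past the sprung gate so that the carrier hangs free inside the hook with the gate shut behind it. Last, throw the drying fan's lever fully over, away from the robot, and do not knock over the beaker or the oil bottle.

Things in the scene. Friction and masses are not known exactly. Their poses are not given: they have to be found in the camera images.
- rig: (all sizes in mm) fixed drying stand. Origin on the bench under its rod; y runs along the rod, z up; the hook points to -x, towards the robot. Steel rod 30 in diameter, along y from -200 to +155, top at height 70, on two brackets at y = -150 and -30. At x = 60, y = 140 an upright column 22 in diameter rises to height 265 with the snap hook on its robot side, in the plane y = 140, its tip at x = -25
- bracket_a (a point): centre of the top face of one aluminium bracket block (90 in x, 50 in y, 40 high), axes as the stand's; rod across it along y. Two vertical through holes 14 in diameter at x = -25 and +25 of this point. A seated U-bolt has its x along the stand's x, leg tips 30 below this point, crown on the rod, crown centre 37 above this point
- bracket_b (a point): the same on the other bracket, 120 further along +y of the stand
- hook_tip (a point): top end of the hook's free tip (8 wire), axes as the stand's. The wire runs straight down 69, along +x as the bowl, up as the shank 50 behind the tip. The mouth on top is closed only by the gate, 15 below this point. Hold an eye level, tip through its hole, push straight down: its far side presses the gate open (1 to 2 N) and is past it 55 below this point; the gate then springs up
- hook_bowl (a point): middle of the hook's bowl wire (axis), 82 below and 25 behind the tip; axes as the stand's. A hanging carrier's eye centre is about 10 below this height, its plate downwards. The bowl has room for all the carriers side by side
- gate (a joint): sprung gate of the snap hook, brass bar 42 long hinged on the shank: 0 rad shut (level, meeting the tip), grows as it is pressed down and in, to 1.3; springs back to 0
- rack: fixed grey plastic rack block 85 x 140 x 35 high, origin centre of underside; U-bolts stand in it 40 either side of its centre along y, their x along the rack's x
- ubolt_1: steel U-bolt, 120 g, standing legs down in the rack, tips on the bench. Origin midway between the leg tips; z up along the legs, x from leg to leg. Two round legs 8 in diameter, 50 apart (x = -25, +25), 60 long to the underside of the flat crown bar (z = 60 to 74, 58 long in x, 10 thick in y). The same turned half round. Grip the crown across its 10 thickness
- ubolt_2: steel U-bolt, 120 g, standing legs down in the rack, tips on the bench. Origin midway between the leg tips; z up along the legs, x from leg to leg. Two round legs 8 in diameter, 50 apart (x = -25, +25), 60 long to the underside of the flat crown bar (z = 60 to 74, 58 long in x, 10 thick in y). The same turned half round. Grip the crown across its 10 thickness
- carrier_1: aluminium slide carrier, 148 long, about 60 g, may be absent; lies flat. Origin mid-neck at mid-thickness; z normal to the flat (faces alike), x along the neck to the eye. Neck bar 14 wide, 10 thick, x = -25 to 43 (grip across it at the origin); end plate 41 x 38 x 8, x = -66 to -25; round eye of 8 wire, centre x = 62, 30 clear inside. Centre of mass near the origin
- carrier_2: aluminium slide carrier, 148 long, about 60 g, may be absent; lies flat. Origin mid-neck at mid-thickness; z normal to the flat (faces alike), x along the neck to the eye. Neck bar 14 wide, 10 thick, x = -25 to 43 (grip across it at the origin); end plate 41 x 38 x 8, x = -66 to -25; round eye of 8 wire, centre x = 62, 30 clear inside. Centre of mass near the origin
- carrier_3: aluminium slide carrier, 148 long, about 60 g, may be absent; lies flat. Origin mid-neck at mid-thickness; z normal to the flat (faces alike), x along the neck to the eye. Neck bar 14 wide, 10 thick, x = -25 to 43 (grip across it at the origin); end plate 41 x 38 x 8, x = -66 to -25; round eye of 8 wire, centre x = 62, 30 clear inside. Centre of mass near the origin
- carrier_4: aluminium slide carrier, 148 long, about 60 g, may be absent; lies flat. Origin mid-neck at mid-thickness; z normal to the flat (faces alike), x along the neck to the eye. Neck bar 14 wide, 10 thick, x = -25 to 43 (grip across it at the origin); end plate 41 x 38 x 8, x = -66 to -25; round eye of 8 wire, centre x = 62, 30 clear inside. Centre of mass near the origin
- carrier_1_eye (a point): centre of the eye of carrier_1, axes as the carrier's
- carrier_2_eye (a point): centre of the eye of carrier_2, axes as the carrier's
- carrier_3_eye (a point): centre of the eye of carrier_3, axes as the carrier's
- carrier_4_eye (a point): centre of the eye of carrier_4, axes as the carrier's
- fan_lever_base: small grey block (70 x 50 x 25 high) carrying the lever, on the foot plate (12 high) of the fixed white drying fan, whose housing, 200 high, begins 95 ahead of it (+x). Origin centre of the block's underside, lever pivot 22 above it; the lever swings in this x-z plane
- fan_lever (a joint): toggle lever of the fan, 80 long: 0 leaning to the fan's -x (towards the robot), 1.0 rad fully over to +x; stays where it is left, resists with about 1 N
- fan_lever_tip (a point): tip of the fan lever
- beaker: glass beaker, 66 diameter, 85 high, standing; origin centre of underside
- oil_bottle: amber bottle, 44 diameter, 100 high, standing; origin centre of underside
There are look-alikes about, which are no part of the job. Leave any brown or green look-alike of the ubolt_1 alone. Leave any red or turquoise look-alike of the carrier_1 alone.

How it is judged (in metres and radians):
On the way, in this order (a step that is already met when the one before it is completed fails the run):
1. both U-bolts seated over the rod, one in each bracket ((((horizontal distance between ubolt_1 and bracket_a below 0.008 m and z of ubolt_1 in the frame of bracket_a below -0.024 m and angle between ubolt_1's own z axis and vertical below 0.15 rad) and (horizontal distance between ubolt_2 and bracket_b below 0.008 m and z of ubolt_2 in the frame of bracket_b below -0.024 m and angle between ubolt_2's own z axis and vertical below 0.15 rad)) or ((horizontal distance between ubolt_2 and bracket_a below 0.008 m and z of ubolt_2 in the frame of bracket_a below -0.024 m and angle between ubolt_2's own z axis and vertical below 0.15 rad) and (horizontal distance between ubolt_1 and bracket_b below 0.008 m and z of ubolt_1 in the frame of bracket_b below -0.024 m and angle between ubolt_1's own z axis and vertical below 0.15 rad)))), for 0.2 s.
2. every carrier hangs in the snap hook, gate shut (x of carrier_1_eye in the frame of hook_bowl between -0.045 and 0.045 m and y of carrier_1_eye in the frame of hook_bowl between -0.02 and 0.02 m and z of carrier_1_eye in the frame of hook_bowl between -0.03 and 0.03 m and height (world z) of each of carrier_1, carrier_2, carrier_3, carrier_4 below 0.16 m and x of carrier_2_eye in the frame of hook_bowl between -0.045 and 0.045 m and y of carrier_2_eye in the frame of hook_bowl between -0.02 and 0.02 m and z of carrier_2_eye in the frame of hook_bowl between -0.03 and 0.03 m and x of carrier_3_eye in the frame of hook_bowl between -0.045 and 0.045 m and y of carrier_3_eye in the frame of hook_bowl between -0.02 and 0.02 m and z of carrier_3_eye in the frame of hook_bowl between -0.03 and 0.03 m and x of carrier_4_eye in the frame of hook_bowl between -0.045 and 0.045 m and y of carrier_4_eye in the frame of hook_bowl between -0.02 and 0.02 m and z of carrier_4_eye in the frame of hook_bowl between -0.03 and 0.03 m and value of joint gate below 0.2 rad), for 0.2 s.
3. fan lever thrown over (value of joint fan_lever above 0.8 rad), for 0.2 s.
At the end, for the whole second after the job is handed in: A U-bolt in each bracket (within 8 mm, legs 24 mm below its top, upright); every present carrier hangs at rest, its eye within 45 mm (x), 20 mm (y), 30 mm (height) of the hook bowl's middle, its neck under 160 mm high; gate under 0.2 rad; fan lever over 0.8 rad (all of step 2 and (((horizontal distance between ubolt_1 and bracket_a below 0.008 m and z of ubolt_1 in the frame of bracket_a below -0.024 m and angle between ubolt_1's own z axis and vertical below 0.15 rad) and (horizontal distance between ubolt_2 and bracket_b below 0.008 m and z of ubolt_2 in the frame of bracket_b below -0.024 m and angle between ubolt_2's own z axis and vertical below 0.15 rad)) or ((horizontal distance between ubolt_2 and bracket_a below 0.008 m and z of ubolt_2 in the frame of bracket_a below -0.024 m and angle between ubolt_2's own z axis and vertical below 0.15 rad) and (horizontal distance between ubolt_1 and bracket_b below 0.008 m and z of ubolt_1 in the frame of bracket_b below -0.024 m and angle between ubolt_1's own z axis and vertical below 0.15 rad))) and value of joint fan_lever above 0.8 rad and linear speed of each of carrier_1, carrier_2, carrier_3, carrier_4 below 0.06 m/s); the robot touches nothing.
It fails at once if the beaker is knocked over (angle between beaker's own z axis and vertical above 0.6 rad).
It fails at once if the oil bottle is knocked over (angle between oil_bottle's own z axis and vertical above 0.6 rad).
Of carrier_1, carrier_2, carrier_3, carrier_4 only 2 to 4 are there at a start; the rules pass over those that are not, and their reading is None.
At some moment in a run one of carrier_1, carrier_2, carrier_3, carrier_4 may be knocked a few centimetres aside while the robot is not near it.
It also fails if it takes over 210 s, if anything falls off the work surface, if the arm or the gripper's body presses on something with over 40 N, if the wrist force passes 120 N, or if a joint passes its speed limit or range.

## Robot

A 6-joint arm with a two-finger parallel gripper is mounted at the origin on the work surface. World frame = base frame: x ahead of the robot, y to its left, z up, the work surface at z = 0. Lengths are in mm, angles in rad, forces in N, time in s.
With the tool pointing down it reaches from about 400 to 925 mm from the base axis. Payload 12.5 kg.
Tool frame: the origin (TCP) lies midway between the tips of the shut fingers; the grasp point (between the pads) lies 19 mm behind it; z points along the fingers, y is the direction in which the jaws open and shut (so a half turn about z gives the same grasp; the last joint's range is limited). The gripper opens to 95 mm and grips with 3 to 60 N. Pads are 20 mm wide; open, the fingers measure 119 mm over their backs; the gripper's body (75 mm by 180 mm) begins 59 mm behind the grasp point.
Start: joints at [-1.241, 0.491, 1.559, -0, 1.092, -0.106], TCP at [263.859, -566.591, 214.661] pointing down, gripper open.
Joint ranges: [-3.1, 3.1], [-0.84, 2.19], [0.05, 2.79], [-1.13, 4.28], [0.06, 2.93], [-2.69, 2.69]. Speed limits (rad/s): [2.22, 2.22, 2.79, 3.14, 3.14, 3.14].

## Interface

Orientations are given as [roll, pitch, yaw] about the fixed x, y, z axes, in that order (R = Rz(yaw) Ry(pitch) Rx(roll)).
In Python, from cell import * gives the robot as it stands. The module is installed in compiled form; this text tells all that it offers.
- The arm moves only by the tool carry_out, never from a script. Its argument "moves" is a list of rows, each an object of numbers: "dx", "dy", "dz": the shift along the tool's x, y, z in m; "twist": the turn about the tool's z in degrees. A call has 1 to 5 rows; each row is the pose to reach, as a shift and turn from the pose commanded when the call began, along the tool's axes at that moment; what a row does not reach only later rows make up. A row lasts 1/10 s, in which the tool goes at most 50 mm and 8.59 degrees, less where a joint would pass 70% of its speed; a pose out of reach is approached as far as the arm can. A call with a gripper value outside its range is refused whole. "grip" is the finger opening in m, from 0 to 0.0951, set as the call begins (left out, the last holds). The fingers move at their own pace and stop on an object; the grip force is fixed at half the most. Time passes only in rows, so rows that repeat a pose let the fingers close. It gives the time, the measured TCP pose, the force and the opening at its end, in the units of the state.
- state(): the state, without advancing time (a new reading comes with each control period).
- read_camera(name): name is "side" or "top" or "wrist"; returns (picture, depth): 400x640x3 uint8, red, green, blue; 400x640 float32, mm along the optical axis (not along the pixel's ray), 0 where there is no reading.
- camera_info(name): a dict with "mtx" (3x3 intrinsics, pixels), "R" (3x3) and "t" (3): a world point X has camera coordinates R X + t. Camera axes: x right, y down, z forward; pixel columns grow to the right and rows downward; lengths in mm; the calibration is good to about 2 mm. A picture is of the moment at which its call begins: read the wrist's pose just before it. camera_info takes no time and is no camera call; for the wrist camera it gives the pose at the moment of the call.
- job_done(): hands the job in, once; it reports no verdict.
The state is a dict: "t": time; "joints": joint angles; "qvel": joint speeds; "tau": joint torques, N m; "eef_pos": TCP position; "tcp_rot": TCP orientation; "ft_force": force on the tool from outside, world axes, zero at the start; "moment": the same for the moment, N m; "opening": opening from 0.0 (shut) to 1.0 (fully open).
Only numpy, scipy, OpenCV 4.12 (cv2) and the standard library are available. Lean on these libraries where they do the work, as an engineer would, in place of code of your own. Each camera call takes 0.05 s, during which the arm holds its last target. There are 200 camera calls.

## Working session

There is one attempt and no reset: what is moved stays moved. The work goes in short steps, Python scripts to look and compute and a tool call to move; the robot and the scene stay as the last step left them, time stands still between calls to the robot, and variables do not carry over. Pictures are saved under pics/ and viewed, about 12 in all and at most 16, crops included, and the job is handed in when it is done.

Besides the shell and the picture viewer there is one more tool, called after ">>>" as name(argument=value, ...), one argument or row to a line, values as JSON. carry_out: Moves the arm, as the interface text tells. Its arguments: {"type":"object","properties":{"moves":{"type":"array","items":{"type":"object","properties":{"dx":{"type":"number"},"dy":{"type":"number"},"dz":{"type":"number"},"twist":{"type":"number"}}}},"grip":{"type":"number"}},"required":["moves"]}

```bash
mkdir -p pics
cat > h.py <<'E'
from cell import *
import numpy as np, cv2
from scipy.spatial.transform import Rotation as Ro
def snap(n,f=None):
    ci=camera_info(n); im,d=read_camera(n)
    if f: cv2.imwrite('pics/'+f,im[:,:,::-1])
    return im,d,ci
def pts(d,ci):
    v,u=np.mgrid[0:400,0:640]; K=ci['mtx']
    c=np.stack([(u-K[0][2])/K[0][0]*d,(v-K[1][2])/K[1][1]*d,d],-1)
    return (c-np.array(ci['t']))@np.array(ci['R'])
def ray(u,v,z,ci):
    K=np.array(ci['mtx']);R=np.array(ci['R']);t=np.array(ci['t'])
    r=R.T@np.linalg.inv(K)@[u,v,1]; o=-R.T@t
    return o+r*(z-o[2])/r[2]
def st():
    s=state(); print('t',round(s['t'],2),'p',np.round(s['eef_pos'],1),'r',np.round(s['tcp_rot'],3),'F',np.round(s['ft_force'],1),'op',round(s['opening'],3)); return s
def tool(dw,s=None):
    s=s or state(); return Ro.from_euler('xyz',s['tcp_rot']).as_matrix().T@np.array(dw)
E
python3 - <<'E'
from h import *
s=st();print(s['joints'])
for n in('top','side','wrist'):
    im,d,ci=snap(n,n+'0.png'); np.savez('pics/'+n+'0.npz',im=im,d=d,R=ci['R'],t=ci['t'],mtx=ci['mtx'])
    R=np.array(ci['R']);print(n,np.round(-R.T@np.array(ci['t'])),np.round(R[2],2),ci['mtx'][0][0])
E
```

```text
t 0.0 p [ 263.8 -566.4  214.1] r [-3.141 -0.     0.436] F [-0.5  0.2 -0.5] op 0.999
[-1.24061909e+00  4.91576377e-01  1.55943527e+00 -3.20418332e-05
  1.09166589e+00 -1.05597615e-01]
top [ 333.  113. 1291.] [ 0.15 -0.02 -0.99] 385.28899967995034
side [  267. -1089.  1046.] [ 0.14  0.8  -0.59] 438.8285550153927
wrist [ 332. -534.  383.] [-0.24 -0.11 -0.96] 284.67164596720346
```

View pics/top0.png

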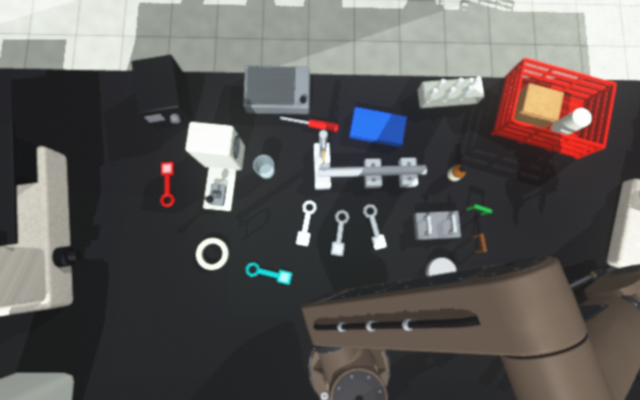

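View pics/side0.png

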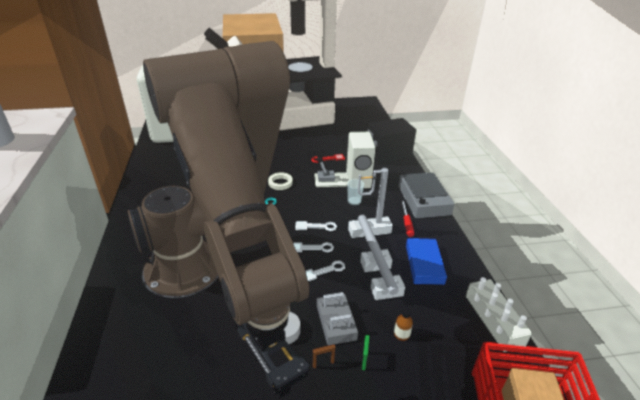

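The top view shows three silver carriers at (306,222), (340,232) and (375,226). The rack is at (438,224), the rod runs from (318,170) to (427,170) with brackets at (373,172) and (408,172), and the hook is at (323,150). The fan lever is at (216,190), the beaker at (263,166) and the bottle at (457,172). The side view agrees; the arm could be hiding a fourth carrier.

Run:
```python
import numpy as np,cv2
from h import pts
z=np.load('pics/top0.npz');im=z['im'];d=z['d'];ci={k:z[k] for k in('R','t','mtx')};P=pts(d,ci)
def show(name,u0,u1,v0,v1,mask=None,zr=(3,400)):
    Q=P[v0:v1,u0:u1];I=im[v0:v1,u0:u1].astype(int);m=(Q[...,2]>zr[0])&(Q[...,2]<zr[1])
    if mask=='w': m&=(I.min(-1)>90)
    q=Q[m];r=cv2.minAreaRect(q[:,:2].astype(np.float32)) if len(q)>3 else None
    print(name,len(q),'c',np.round(q.mean(0)),'med z',np.round(np.percentile(q[:,2],[5,50,95])),'rect',[np.round(x,0) for x in r],)
    return q
for n,b in dict(c1=(293,322,196,250),c2=(325,355,205,260),c3=(360,390,200,252)).items(): show(n,*b,mask='w',zr=(-5,40))
show('rack',410,465,205,242); show('rackblock',410,465,205,242,zr=(25,42));show('ubolts',410,465,205,242,zr=(60,90))
show('rodtop',320,428,155,185,zr=(62,80));show('brA',395,418,155,190,zr=(30,48));show('brB',363,384,155,190,zr=(30,48))
show('column',313,332,125,170,zr=(180,300));show('beaker',250,277,152,180,zr=(40,120));show('bottle',447,468,160,183,zr=(40,120))
show('lever',200,240,168,215,zr=(40,130));show('fan',185,245,120,172,zr=(150,230))
c=im[110:300,140:500];cv2.imwrite('pics/topc.png',cv2.resize(c[:,:,::-1],None,fx=2.2,fy=2.2,interpolation=cv2.INTER_CUBIC))
```

```text
c1 494 c [458. 145.   5.] med z [-2.  6. 13.] rect [array([463., 143.]), array([ 50., 157.]), np.float64(80.0)]
c2 427 c [424.  32.   6.] med z [-3.  8. 12.] rect [array([432.,  31.]), array([ 47., 154.]), np.float64(81.0)]
c3 449 c [446. -88.   6.] med z [-3.  7. 13.] rect [array([454., -87.]), array([158.,  50.]), np.float64(16.0)]
rack 1247 c [ 458. -287.   36.] med z [ 5. 35. 73.] rect [array([ 467., -298.]), array([122., 184.]), np.float64(1.0)]
rackblock 923 c [ 457. -289.   35.] med z [30. 35. 39.] rect [array([ 459., -292.]), array([ 86., 142.]), np.float64(3.0)]
ubolts 147 c [ 459. -291.   72.] med z [65. 72. 77.] rect [array([ 459., -292.]), array([58., 91.]), np.float64(5.0)]
rodtop 789 c [631. -75.  67.] med z [63. 68. 72.] rect [array([632., -73.]), array([351.,  64.]), np.float64(86.0)]
brA 263 c [ 634. -198.   39.] med z [34. 39. 43.] rect [array([ 637., -200.]), array([90., 52.]), np.float64(2.0)]
brB 257 c [628. -80.  39.] med z [33. 39. 44.] rect [array([633., -79.]), array([90., 50.]), np.float64(2.0)]
column 185 c [656.  92. 246.] med z [200. 247. 266.] rect [array([646.,  92.]), array([99., 20.]), np.float64(1.0)]
beaker 194 c [646. 283.  69.] med z [43. 72. 87.] rect [array([639., 281.]), array([64., 62.]), np.float64(0.0)]
bottle 178 c [ 631. -353.   73.] med z [ 45.  70. 102.] rect [array([ 632., -355.]), array([43., 34.]), np.float64(31.0)]
lever 133 c [538. 436.  75.] med z [ 41.  50. 121.] rect [array([546., 433.]), array([39., 71.]), np.float64(85.0)]
fan 1565 c [684. 419. 194.] med z [162. 198. 202.] rect [array([689., 422.]), array([134.,  91.]), np.float64(85.0)]
```

View pics/topc.png

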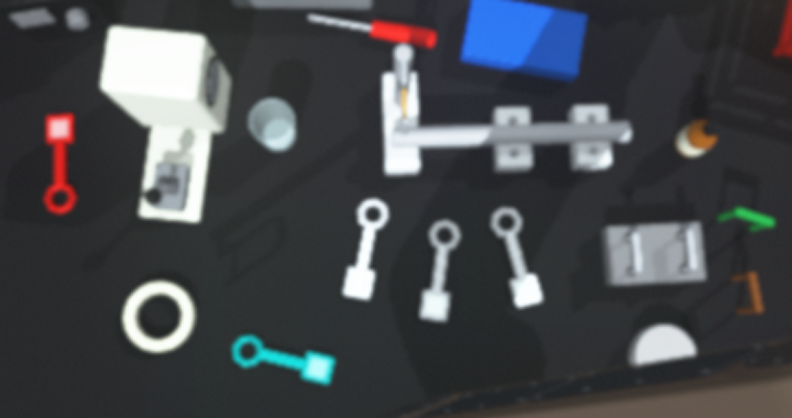

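Three carriers, two U-bolts upright in the rack, and the stand at a yaw of about 0.03. The brown and green pieces and the red and turquoise carriers are decoys. I'll move over the rack next.

```bash
cat >> h.py <<'E'
def go(*wps):
    """print tool-axis shift for successive world waypoints (x,y,z,yaw), each from the one before"""
    s=st(); p=np.array(s['eef_pos']); yaw=s['tcp_rot'][2]
    for w in wps:
        q=np.array(w[:3],float); R=Ro.from_euler('xyz',[np.pi,0,yaw]).as_matrix(); d=R.T@(q-p)
        tw=-np.degrees((w[3]-yaw+np.pi)%(2*np.pi)-np.pi)
        print('->',w,'dx %.4f dy %.4f dz %.4f twist %.1f'%(*(d/1000),tw),'rows>=%.1f'%max(np.linalg.norm(d)/50,abs(tw)/8.59)); p=q; yaw=w[3]
E
python3 - <<'E'
from h import *
go((370,-420,210,0.2),(459,-292,200,0.04))
E
```

```text
t 0.15 p [ 263.8 -566.4  214.2] r [-3.141 -0.     0.436] F [ 0.8 -0.1  0.4] op 0.996
-> (370, -420, 210, 0.2) dx 0.1581 dy -0.0879 dz 0.0042 twist 13.5 rows>=3.6
-> (459, -292, 200, 0.04) dx 0.1127 dy -0.1078 dz 0.0100 twist 9.2 rows>=3.1
```

>>> carry_out(
  moves=[
    {"dx":0.04,"dy":-0.022,"dz":0.001,"twist":3.4},
    {"dx":0.08,"dy":-0.044,"dz":0.002,"twist":6.8},
    {"dx":0.12,"dy":-0.066,"dz":0.003,"twist":10.2},
    {"dx":0.158,"dy":-0.088,"dz":0.004,"twist":13.5},
    {"dx":0.158,"dy":-0.088,"dz":0.004,"twist":13.5},
  ],
)

```text
t: 0.65
eef_pos: [372.0, -416.3, 210.6]
tcp_rot: [-3.14, -0.0, 0.202]
ft_force: [0.1, 0.3, -0.7]
opening: 1.001
```

>>> carry_out(
  moves=[
    {"dx":0.03,"dy":-0.03,"dz":0.003,"twist":3},
    {"dx":0.07,"dy":-0.065,"dz":0.006,"twist":6},
    {"dx":0.113,"dy":-0.108,"dz":0.01,"twist":9.2},
    {"dx":0.113,"dy":-0.108,"dz":0.01,"twist":9.2},
    {"dx":0.113,"dy":-0.108,"dz":0.01,"twist":9.2},
  ],
)

```text
t: 1.15
eef_pos: [459.9, -290.7, 200.5]
tcp_rot: [-3.141, 0.0, 0.043]
ft_force: [-0.8, -0.7, -0.1]
opening: 1.002
```

Run:
```python
from h import *
st()
im,d,ci=snap('wrist','w1.png'); np.savez('pics/w1.npz',im=im,d=d,R=ci['R'],t=ci['t'],mtx=ci['mtx'])
P=pts(d,ci)
m=(P[...,2]>66)&(P[...,2]<82)&(abs(P[...,0]-459)<60)&(abs(P[...,1]+292)<80)
n,l,s_,c=cv2.connectedComponentsWithStats(m.astype(np.uint8))
for i in range(1,n):
    if s_[i,4]>60:
        q=P[l==i]; print(s_[i],np.round(q.mean(0),1),cv2.minAreaRect(q[:,:2].astype(np.float32)))
im,d,ci=snap('top','t1.png')
```

```text
t 1.15 p [ 459.9 -290.7  200.5] r [-3.141  0.     0.043] F [-0.8 -0.7 -0.1] op 1.002
[279 173  13  53 502] [ 456.7 -251.5   72.1] ((455.4842224121094, -251.13218688964844), (57.26312255859375, 10.293257713317871), 3.596311092376709)
[354 172  10  53 501] [ 461.7 -330.5   72.2] ((460.151123046875, -330.9740295410156), (58.02787780761719, 9.996274948120117), 3.984827756881714)
```

View pics/w1.png

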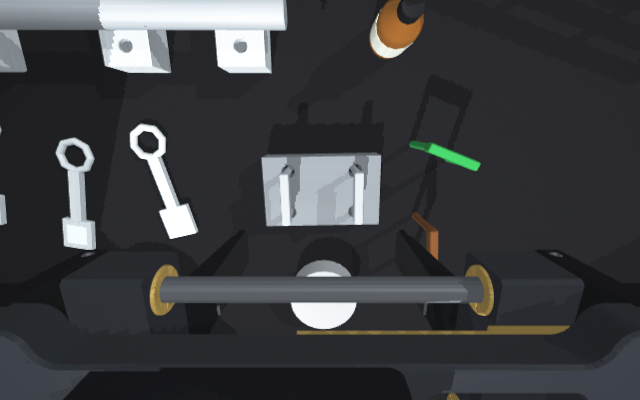

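The wrist view is clear. The rack crowns are at about (285,200) and (358,195), and the bracket holes at (126,46) and (240,46). Measured crown sizes are 57–58 × 10 at z = 74, as specified. I'll grasp the near U-bolt.

Run:
```python
from h import *
go((455.5,-251.1,110,0.063),(455.5,-251.1,64,.063),(455.5,-251.1,180,.063))
```

```text
t 1.25 p [ 458.9 -292.6  200.6] r [3.141 0.    0.041] F [ 0.2 -0.6  0.1] op 1.0
-> (455.5, -251.1, 110, 0.063) dx -0.0018 dy -0.0416 dz 0.0906 twist -1.3 rows>=2.0
-> (455.5, -251.1, 64, 0.063) dx 0.0000 dy -0.0000 dz 0.0460 twist -0.0 rows>=0.9
-> (455.5, -251.1, 180, 0.063) dx 0.0000 dy 0.0000 dz -0.1160 twist -0.0 rows>=2.3
```

>>> carry_out(
  moves=[
    {"dx":-0.001,"dy":-0.02,"dz":0.04,"twist":-1.3},
    {"dx":-0.0018,"dy":-0.0416,"dz":0.08,"twist":-1.3},
    {"dx":-0.0018,"dy":-0.0416,"dz":0.09,"twist":-1.3},
    {"dx":-0.0018,"dy":-0.0416,"dz":0.09,"twist":-1.3},
    {"dx":-0.0018,"dy":-0.0416,"dz":0.09,"twist":-1.3},
  ],
  grip=0.05,
)

```text
t: 1.75
eef_pos: [456.3, -252.2, 111.7]
tcp_rot: [3.14, -0.001, 0.061]
ft_force: [1.3, -1.6, 0.2]
opening: 0.637
```

```bash
cat >> h.py <<'E'
def blob(zr,c,r,cam='wrist',f=None,amin=60):
    im,d,ci=snap(cam,f); P=pts(d,ci); out=[]
    m=(P[...,2]>zr[0])&(P[...,2]<zr[1])&(np.hypot(P[...,0]-c[0],P[...,1]-c[1])<r)&(d>0)
    n,l,s_,_=cv2.connectedComponentsWithStats(m.astype(np.uint8))
    for i in range(1,n):
        if s_[i,4]>=amin:
            q=P[l==i]; a=cv2.minAreaRect(q[:,:2].astype(np.float32)); out.append((q,a))
            print('blob px',s_[i],'mean',np.round(q.mean(0),1),'rect',np.round(a[0],1),np.round(a[1],1),round(a[2],1))
    return out
E
python3 - <<'E'
from h import *
st();blob((66,82),(455,-251),45)
go((455.5,-251.1,64,.063))
E
```

```text
t 1.75 p [ 456.3 -252.2  111.7] r [ 3.14e+00 -1.00e-03  6.10e-02] F [ 1.3 -1.6  0.2] op 0.637
blob px [314 189  13  72 912] mean [ 457.  -251.1   72.2] rect [ 455.6 -251.3] [57.4  9.7] 3.2
t 1.8 p [ 456.4 -252.1  112. ] r [ 3.14e+00 -2.00e-03  6.10e-02] F [ 0.9  0.2 -1. ] op 0.595
-> (455.5, -251.1, 64, 0.063) dx -0.0008 dy -0.0010 dz 0.0480 twist -0.1 rows>=1.0
```

>>> carry_out(
  moves=[
    {"dx":-0.0008,"dy":-0.001,"dz":0.02},
    {"dx":-0.0008,"dy":-0.001,"dz":0.04},
    {"dx":-0.0008,"dy":-0.001,"dz":0.048},
    {"dx":-0.0008,"dy":-0.001,"dz":0.048},
    {"dx":-0.0008,"dy":-0.001,"dz":0.048},
  ],
)

```text
schema error: expected keys dx, dy, dz, twist
```

>>> carry_out(
  moves=[
    {},
    {},
    {},
    {},
    {},
  ],
  grip=0.0,
)

```text
schema error: expected keys dx, dy, dz, twist
```

>>> carry_out(
  moves=[
    {"dx":-0.0008,"dy":-0.001,"dz":0.02,"twist":0},
    {"dx":-0.0008,"dy":-0.001,"dz":0.04,"twist":0},
    {"dx":-0.0008,"dy":-0.001,"dz":0.048,"twist":0},
    {"dx":-0.0008,"dy":-0.001,"dz":0.048,"twist":0},
    {"dx":-0.0008,"dy":-0.001,"dz":0.048,"twist":0},
  ],
)

```text
t: 2.3
eef_pos: [455.4, -250.0, 63.6]
tcp_rot: [3.141, -0.001, 0.062]
ft_force: [0.4, 0.4, -0.6]
opening: 0.526
```

>>> carry_out(
  moves=[
    {"dx":0,"dy":0,"dz":0,"twist":0},
    {"dx":0,"dy":0,"dz":0,"twist":0},
    {"dx":0,"dy":0,"dz":0,"twist":0},
    {"dx":0,"dy":0,"dz":0,"twist":0},
    {"dx":0,"dy":0,"dz":0,"twist":0},
  ],
  grip=0.0,
)

```text
t: 2.8
eef_pos: [454.9, -249.4, 62.7]
tcp_rot: [3.141, -0.0, 0.062]
ft_force: [0.2, -0.6, 0.6]
opening: 0.164
```

Run:
```python
from h import *
go((455.5,-251.1,180,.063),(560,-160,180,.035),(634,-79,180,.035))
```

```text
t 2.8 p [ 454.9 -249.4   62.7] r [ 3.141 -0.     0.062] F [ 0.2 -0.6  0.6] op 0.164
-> (455.5, -251.1, 180, 0.063) dx 0.0005 dy 0.0018 dz -0.1173 twist -0.0 rows>=2.3
-> (560, -160, 180, 0.035) dx 0.1100 dy -0.0843 dz -0.0000 twist 1.6 rows>=2.8
-> (634, -79, 180, 0.035) dx 0.0768 dy -0.0784 dz -0.0000 twist -0.0 rows>=2.2
```

>>> carry_out(
  moves=[
    {"dx":0,"dy":0.0015,"dz":0,"twist":0},
    {"dx":0,"dy":0.0015,"dz":0,"twist":0},
    {"dx":0,"dy":0.0015,"dz":0,"twist":0},
    {"dx":0,"dy":0.0015,"dz":0,"twist":0},
  ],
)

```text
t: 3.2
eef_pos: [455.0, -250.9, 62.6]
tcp_rot: [3.141, -0.0, 0.062]
ft_force: [-0.5, 1.1, 0.8]
opening: 0.101
```

>>> carry_out(
  moves=[
    {"dx":0,"dy":0,"dz":-0.02,"twist":0},
    {"dx":0,"dy":0,"dz":-0.05,"twist":0},
    {"dx":0,"dy":0,"dz":-0.09,"twist":0},
    {"dx":0,"dy":0,"dz":-0.117,"twist":0},
    {"dx":0,"dy":0,"dz":-0.117,"twist":0},
  ],
)

```text
t: 3.7
eef_pos: [456.1, -251.6, 182.8]
tcp_rot: [3.138, -0.004, 0.062]
ft_force: [0.5, -0.7, -1.6]
opening: 0.1
```

>>> carry_out(
  moves=[
    {"dx":0.037,"dy":-0.028,"dz":0,"twist":0.5},
    {"dx":0.074,"dy":-0.056,"dz":0,"twist":1},
    {"dx":0.11,"dy":-0.084,"dz":0,"twist":1.6},
    {"dx":0.11,"dy":-0.084,"dz":0,"twist":1.6},
    {"dx":0.11,"dy":-0.084,"dz":0,"twist":1.6},
  ],
)

```text
t: 4.2
eef_pos: [559.3, -159.3, 178.0]
tcp_rot: [-3.141, 0.002, 0.036]
ft_force: [-0.1, -0.4, -0.9]
opening: 0.1
```

Run:
```python
from h import *
st();print('brackets/held');blob((30,50),(635,-140),150,f='w2.png');blob((15,22),(0,0),1)
s=state();p=s['eef_pos'];print('crown');blob((p[2]-20,p[2]+40),p[:2],70)
```

```text
t 4.2 p [ 559.3 -159.3  178. ] r [-3.141e+00  2.000e-03  3.600e-02] F [-0.1 -0.4 -0.9] op 0.1
brackets/held
blob px [ 253    0   99   24 1205] mean [ 742.4 -147.9   33.4] rect [ 741.3 -133.7] [93.9 18.7] 89.2
blob px [ 218   78   53   32 1412] mean [662.7 -77.4  38.4] rect [661.9 -77. ] [28.8 50.8] 3.1
blob px [ 338   78   50   31 1399] mean [ 667.6 -196.8   38.7] rect [ 667. -197.] [28.8 50. ] 2.2
blob px [ 224  141   50   28 1202] mean [601.  -80.   38.4] rect [600.9 -79.8] [29.  50.4] 2.2
blob px [ 337  140   48   28 1205] mean [ 606.  -199.2   38.6] rect [ 606.3 -199.4] [28.8 50.1] 2.3
crown
blob px [ 296  196   52   81 2026] mean [ 568.7 -160.3  192.4] rect [ 565.7 -161.7] [45.5 25.7] 19.8
```

View pics/w2.png

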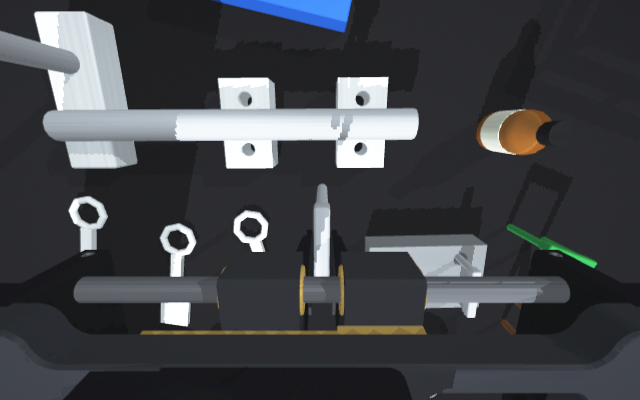

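The U-bolt is held upright with its crown at (322,230). Bracket holes are visible at (245,98), (249,149), (362,99) and (361,149). Bracket B works out at (631.4,−78.4) and A at (636.7,−198.2). They are 119.9 apart (expected 120), with a yaw of 0.044.

Run:
```python
from h import *
go((631,-78.4,160,.044))
```

```text
t 4.35 p [ 558.7 -160.9  179.1] r [-3.141e+00  1.000e-03  3.300e-02] F [-0.3  0.3 -2. ] op 0.102
-> (631, -78.4, 160, 0.044) dx 0.0750 dy -0.0800 dz 0.0191 twist -0.6 rows>=2.2
```

>>> carry_out(
  moves=[
    {"dx":0.025,"dy":-0.03,"dz":0.006,"twist":-0.2},
    {"dx":0.055,"dy":-0.06,"dz":0.012,"twist":-0.4},
    {"dx":0.075,"dy":-0.08,"dz":0.019,"twist":-0.6},
    {"dx":0.075,"dy":-0.08,"dz":0.019,"twist":-0.6},
    {"dx":0.075,"dy":-0.08,"dz":0.019,"twist":-0.6},
  ],
)

```text
t: 4.85
eef_pos: [631.2, -78.3, 160.2]
tcp_rot: [3.142, 0.001, 0.045]
ft_force: [0.2, -0.4, -1.7]
opening: 0.102
```

>>> carry_out(
  moves=[
    {"dx":0,"dy":0,"dz":0,"twist":0},
    {"dx":0,"dy":0,"dz":0,"twist":0},
  ],
)

```text
t: 5.05
eef_pos: [631.2, -78.8, 161.1]
tcp_rot: [3.141, -0.0, 0.043]
ft_force: [-0.4, 0.3, -0.9]
opening: 0.1
```

Run:
```python
from h import *
st();blob((30,50),(635,-78),70,f='w3.png')
s=state();p=s['eef_pos'];print('crown');blob((p[2]+3,p[2]+16),p[:2],50);blob((85,p[2]-5),p[:2],50)
c=cv2.imread('pics/w3.png')[60:330,180:460];cv2.imwrite('pics/w3c.png',cv2.resize(c,None,fx=2,fy=2))
go((631,-78.4,160,.044))
```

```text
t 5.05 p [631.2 -78.8 161.1] r [ 3.141 -0.     0.043] F [-0.4  0.3 -0.9] op 0.1
blob px [ 297  155   49   33 1444] mean [661.6 -77.   38.5] rect [660.4 -77.2] [32.7 49.7] 2.2
blob px [298 218  16  21 264] mean [600.2 -62.1  38.8] rect [597.9 -63. ] [24.2 16.6] 1.9
blob px [330 218  14  21 221] mean [602.2 -97.5  38.9] rect [599.8 -96.8] [24.  14.2] 3.2
crown
blob px [ 301  204   42   73 1305] mean [639.9 -78.4 170.7] rect [638.2 -79.7] [45.7 22.9] 17.4
blob px [316 184  12  19 183] mean [659.8 -77.7 131.5] rect [659.1 -77.7] [3.7 8. ] 1.8
t 5.2 p [631.5 -78.3 161. ] r [ 3.141 -0.     0.044] F [ 0.1 -0.2 -1.3] op 0.102
-> (631, -78.4, 160, 0.044) dx -0.0005 dy 0.0000 dz 0.0010 twist -0.0 rows>=0.0
```

View pics/w3c.png

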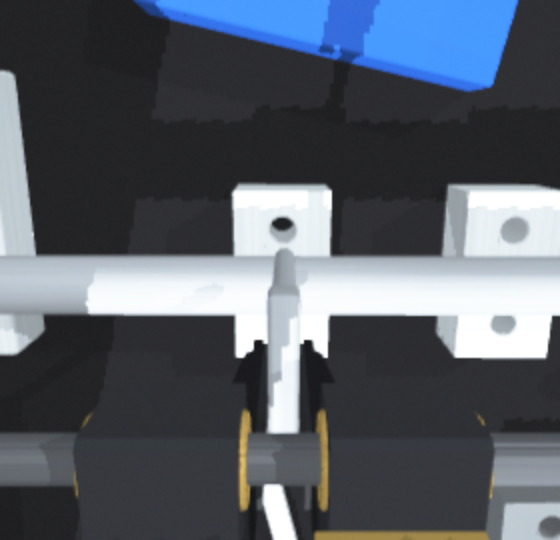

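The legs line up with the holes: the far leg at y = −77.7 sits over the hole at crop (283,228). I'll descend in steps.

>>> carry_out(
  moves=[
    {"dx":0,"dy":0,"dz":0.02,"twist":0},
    {"dx":0,"dy":0,"dz":0.04,"twist":0},
    {"dx":0,"dy":0,"dz":0.052,"twist":0},
    {"dx":0,"dy":0,"dz":0.056,"twist":0},
    {"dx":0,"dy":0,"dz":0.06,"twist":0},
  ],
)

```text
t: 5.7
eef_pos: [632.0, -77.8, 100.8]
tcp_rot: [3.141, -0.0, 0.045]
ft_force: [0.3, -0.2, -1.4]
opening: 0.103
```

>>> carry_out(
  moves=[
    {"dx":0,"dy":0,"dz":0.004,"twist":0},
    {"dx":0,"dy":0,"dz":0.008,"twist":0},
    {"dx":0,"dy":0,"dz":0.008,"twist":0},
  ],
)

```text
t: 6.0
eef_pos: [631.7, -77.6, 92.4]
tcp_rot: [3.142, 0.0, 0.045]
ft_force: [0.5, -0.6, -1.0]
opening: 0.102
```

In the holes with no force. Continue down to the seat.

>>> carry_out(
  moves=[
    {"dx":0,"dy":0,"dz":0.006,"twist":0},
    {"dx":0,"dy":0,"dz":0.012,"twist":0},
    {"dx":0,"dy":0,"dz":0.017,"twist":0},
    {"dx":0,"dy":0,"dz":0.0185,"twist":0},
    {"dx":0,"dy":0,"dz":0.0185,"twist":0},
  ],
)

```text
t: 6.5
eef_pos: [631.6, -77.6, 73.7]
tcp_rot: [-3.142, 0.001, 0.045]
ft_force: [-0.0, -1.0, -1.1]
opening: 0.102
```

>>> carry_out(
  moves=[
    {"dx":0,"dy":0,"dz":0.001,"twist":0},
    {"dx":0,"dy":0,"dz":0.001,"twist":0},
    {"dx":0,"dy":0,"dz":0.0,"twist":0},
    {"dx":0,"dy":0,"dz":0.0,"twist":0},
    {"dx":0,"dy":0,"dz":0.0,"twist":0},
  ],
  grip=0.05,
)

```text
t: 7.0
eef_pos: [631.8, -77.7, 74.4]
tcp_rot: [3.141, -0.0, 0.045]
ft_force: [-0.8, -0.3, -0.2]
opening: 0.466
```

>>> carry_out(
  moves=[
    {"dx":0,"dy":0,"dz":-0.03,"twist":0},
    {"dx":0,"dy":0,"dz":-0.07,"twist":0},
    {"dx":0,"dy":0,"dz":-0.1,"twist":0},
    {"dx":0,"dy":0,"dz":-0.1,"twist":0},
    {"dx":0,"dy":0,"dz":-0.1,"twist":0},
  ],
)

```text
t: 7.5
eef_pos: [631.7, -77.6, 174.4]
tcp_rot: [3.141, -0.001, 0.045]
ft_force: [0.3, 0.6, -0.2]
opening: 0.531
```

Run:
```python
from h import *
blob((74,95),(631,-78),45,f='w4.png')
go((550,-200,170,.05),(460.1,-331,112,.063))
```

```text
blob px [317 176  10  59 587] mean [633.7 -77.8  82.5] rect [632.5 -77.8] [56.9  8.8] 2.6
t 7.55 p [631.3 -77.5 173.5] r [-3.141e+00  1.000e-03  4.500e-02] F [-1.2  0.5 -0.4] op 0.528
-> (550, -200, 170, 0.05) dx -0.0867 dy 0.1187 dz 0.0035 twist -0.3 rows>=2.9
-> (460.1, -331, 112, 0.063) dx -0.0963 dy 0.1263 dz 0.0580 twist -0.7 rows>=3.4
```

The first U-bolt is seated: crown at (632.5,−77.8), top about 84. Now the second.

>>> carry_out(
  moves=[
    {"dx":-0.03,"dy":0.04,"dz":0,"twist":-0.1},
    {"dx":-0.058,"dy":0.08,"dz":0.002,"twist":-0.2},
    {"dx":-0.0867,"dy":0.1187,"dz":0.0035,"twist":-0.3},
    {"dx":-0.0867,"dy":0.1187,"dz":0.0035,"twist":-0.3},
    {"dx":-0.0867,"dy":0.1187,"dz":0.0035,"twist":-0.3},
  ],
)

```text
t: 8.05
eef_pos: [549.8, -200.8, 169.5]
tcp_rot: [-3.141, 0.002, 0.048]
ft_force: [0.0, 1.4, 0.3]
opening: 0.529
```

>>> carry_out(
  moves=[
    {"dx":-0.025,"dy":0.035,"dz":0.01,"twist":-0.2},
    {"dx":-0.055,"dy":0.07,"dz":0.025,"twist":-0.4},
    {"dx":-0.085,"dy":0.105,"dz":0.045,"twist":-0.7},
    {"dx":-0.0963,"dy":0.1263,"dz":0.058,"twist":-0.7},
    {"dx":-0.0963,"dy":0.1263,"dz":0.058,"twist":-0.7},
  ],
)

```text
t: 8.55
eef_pos: [459.6, -331.9, 110.4]
tcp_rot: [-3.139, 0.002, 0.06]
ft_force: [0.2, 0.4, 0.6]
opening: 0.524
```

Run:
```python
from h import *
st();st();blob((66,82),(460,-331),45)
go((460.2,-331.1,63,.063))
```

```text
t 8.55 p [ 459.6 -331.9  110.4] r [-3.139e+00  2.000e-03  6.000e-02] F [0.2 0.4 0.6] op 0.524
t 8.55 p [ 459.6 -331.9  110.4] r [-3.139e+00  2.000e-03  6.000e-02] F [0.2 0.4 0.6] op 0.524
blob px [314 188  13  72 920] mean [ 461.7 -330.7   72.3] rect [ 460.4 -330.7] [57.6  9.6] 3.5
t 8.6 p [ 460.5 -330.9  111.3] r [-3.14e+00  2.00e-03  6.10e-02] F [1.2 0.2 0.2] op 0.525
-> (460.2, -331.1, 63, 0.063) dx -0.0003 dy 0.0002 dz 0.0483 twist -0.1 rows>=1.0
```

>>> carry_out(
  moves=[
    {"dx":0,"dy":0,"dz":0.02,"twist":0},
    {"dx":0,"dy":0,"dz":0.04,"twist":0},
    {"dx":0,"dy":0,"dz":0.048,"twist":0},
    {"dx":0,"dy":0,"dz":0.048,"twist":0},
    {"dx":0,"dy":0,"dz":0.048,"twist":0},
  ],
)

```text
t: 9.1
eef_pos: [461.4, -330.6, 65.3]
tcp_rot: [3.141, -0.001, 0.063]
ft_force: [-0.6, 0.8, 0.2]
opening: 0.527
```

>>> carry_out(
  moves=[
    {"dx":0,"dy":0,"dz":0,"twist":0},
    {"dx":0,"dy":0,"dz":0,"twist":0},
    {"dx":0,"dy":0,"dz":0,"twist":0},
    {"dx":0,"dy":0,"dz":0,"twist":0},
    {"dx":0,"dy":0,"dz":0,"twist":0},
  ],
  grip=0.0,
)

```text
t: 9.6
eef_pos: [460.6, -331.2, 64.8]
tcp_rot: [3.141, -0.0, 0.062]
ft_force: [-0.0, 0.6, -0.2]
opening: 0.16
```

>>> carry_out(
  moves=[
    {"dx":0,"dy":0,"dz":0,"twist":0},
    {"dx":0,"dy":0,"dz":0,"twist":0},
    {"dx":0,"dy":0,"dz":0,"twist":0},
    {"dx":0,"dy":0,"dz":0,"twist":0},
  ],
)

```text
t: 10.0
eef_pos: [460.6, -331.2, 64.7]
tcp_rot: [3.141, -0.0, 0.062]
ft_force: [0.4, -0.8, 0.4]
opening: 0.102
```

>>> carry_out(
  moves=[
    {"dx":0,"dy":0,"dz":-0.02,"twist":0},
    {"dx":0,"dy":0,"dz":-0.05,"twist":0},
    {"dx":0,"dy":0,"dz":-0.09,"twist":0},
    {"dx":0,"dy":0,"dz":-0.11,"twist":0},
    {"dx":0,"dy":0,"dz":-0.11,"twist":0},
  ],
)

```text
t: 10.5
eef_pos: [461.4, -331.6, 177.3]
tcp_rot: [3.138, -0.003, 0.062]
ft_force: [1.1, -0.3, -2.2]
opening: 0.105
```

Run:
```python
from h import *
go((550,-270,170,.05),(636.5,-198.2,160,.044))
```

```text
t 10.5 p [ 461.4 -331.6  177.3] r [ 3.138e+00 -3.000e-03  6.200e-02] F [ 1.1 -0.3 -2.2] op 0.105
-> (550, -270, 170, 0.05) dx 0.0923 dy -0.0560 dz 0.0073 twist 0.7 rows>=2.2
-> (636.5, -198.2, 160, 0.044) dx 0.0900 dy -0.0674 dz 0.0100 twist 0.3 rows>=2.3
```

>>> carry_out(
  moves=[
    {"dx":0.03,"dy":-0.018,"dz":0.002,"twist":0.2},
    {"dx":0.06,"dy":-0.037,"dz":0.005,"twist":0.4},
    {"dx":0.0923,"dy":-0.056,"dz":0.0053,"twist":0.7},
    {"dx":0.0923,"dy":-0.056,"dz":0.0053,"twist":0.7},
    {"dx":0.0923,"dy":-0.056,"dz":0.0053,"twist":0.7},
  ],
)

```text
t: 11.0
eef_pos: [549.0, -268.6, 167.7]
tcp_rot: [-3.14, 0.002, 0.052]
ft_force: [-0.4, -0.2, -0.9]
opening: 0.101
```

>>> carry_out(
  moves=[
    {"dx":0.03,"dy":-0.022,"dz":0.003,"twist":0.1},
    {"dx":0.06,"dy":-0.045,"dz":0.006,"twist":0.2},
    {"dx":0.09,"dy":-0.0674,"dz":0.008,"twist":0.3},
    {"dx":0.09,"dy":-0.0674,"dz":0.008,"twist":0.3},
    {"dx":0.09,"dy":-0.0674,"dz":0.008,"twist":0.3},
  ],
)

```text
t: 11.5
eef_pos: [635.0, -197.8, 160.3]
tcp_rot: [-3.141, 0.002, 0.045]
ft_force: [-0.8, 0.4, -1.3]
opening: 0.103
```

>>> carry_out(
  moves=[
    {"dx":0,"dy":0,"dz":0,"twist":0},
    {"dx":0,"dy":0,"dz":0,"twist":0},
  ],
)

```text
t: 11.7
eef_pos: [634.9, -198.7, 161.4]
tcp_rot: [3.142, 0.0, 0.043]
ft_force: [0.1, 0.6, -1.2]
opening: 0.103
```

Run:
```python
from h import *
s=st();p=s['eef_pos'];blob((30,50),(637,-198),70,f='w5.png');blob((85,p[2]-5),p[:2],50)
go((636.5,-198.0,100,.044))
```

```text
t 11.7 p [ 634.9 -198.7  161.4] r [3.142 0.    0.043] F [ 0.1  0.6 -1.2] op 0.103
blob px [ 297  154   49   33 1466] mean [ 666.  -197.    38.6] rect [ 665.1 -197.1] [33.2 49.8] 2.3
blob px [298 216  16  22 291] mean [ 605.  -182.1   38.7] rect [ 603.2 -182.9] [24.9 16.4] 1.5
blob px [330 216  15  22 247] mean [ 606.9 -217.2   38.9] rect [ 604.8 -216.7] [24.8 15.1] 1.0
blob px [316 185  12  18 179] mean [ 662.7 -197.4  130.7] rect [ 662.  -197.5] [3.9 7.8] 1.4
t 11.8 p [ 635.2 -198.5  161.5] r [ 3.141 -0.     0.044] F [ 0.9 -0.4 -0.5] op 0.104
-> (636.5, -198.0, 100, 0.044) dx 0.0013 dy -0.0005 dz 0.0615 twist -0.0 rows>=1.2
```

>>> carry_out(
  moves=[
    {"dx":0.0017,"dy":0,"dz":0.02,"twist":0},
    {"dx":0.0017,"dy":0,"dz":0.04,"twist":0},
    {"dx":0.0017,"dy":0,"dz":0.05,"twist":0},
    {"dx":0.0017,"dy":0,"dz":0.055,"twist":0},
    {"dx":0.0017,"dy":0,"dz":0.058,"twist":0},
  ],
)

```text
t: 12.3
eef_pos: [637.5, -197.8, 103.4]
tcp_rot: [3.141, -0.0, 0.045]
ft_force: [-0.5, -0.3, 0.3]
opening: 0.101
```

>>> carry_out(
  moves=[
    {"dx":0,"dy":0,"dz":0.004,"twist":0},
    {"dx":0,"dy":0,"dz":0.008,"twist":0},
    {"dx":0,"dy":0,"dz":0.008,"twist":0},
  ],
)

```text
t: 12.6
eef_pos: [637.4, -197.5, 95.1]
tcp_rot: [3.142, 0.0, 0.045]
ft_force: [0.0, -0.3, -0.7]
opening: 0.103
```

Tips are below 40 with no force, so they're in. Seat it, release and retreat.

>>> carry_out(
  moves=[
    {"dx":0,"dy":0,"dz":0.007,"twist":0},
    {"dx":0,"dy":0,"dz":0.013,"twist":0},
    {"dx":0,"dy":0,"dz":0.018,"twist":0},
    {"dx":0,"dy":0,"dz":0.02,"twist":0},
    {"dx":0,"dy":0,"dz":0.02,"twist":0},
  ],
)

```text
t: 13.1
eef_pos: [637.4, -197.5, 75.1]
tcp_rot: [-3.142, 0.0, 0.045]
ft_force: [0.2, 0.2, -1.3]
opening: 0.103
```

>>> carry_out(
  moves=[
    {"dx":0,"dy":0,"dz":0,"twist":0},
    {"dx":0,"dy":0,"dz":0.0,"twist":0},
    {"dx":0,"dy":0,"dz":0.0,"twist":0},
    {"dx":0,"dy":0,"dz":0.0,"twist":0},
    {"dx":0,"dy":0,"dz":0.0,"twist":0},
  ],
  grip=0.05,
)

```text
t: 13.6
eef_pos: [637.5, -197.6, 75.4]
tcp_rot: [3.141, -0.0, 0.045]
ft_force: [0.1, -0.1, -0.1]
opening: 0.468
```

>>> carry_out(
  moves=[
    {"dx":0,"dy":0,"dz":-0.03,"twist":0},
    {"dx":0,"dy":0,"dz":-0.07,"twist":0},
    {"dx":0,"dy":0,"dz":-0.11,"twist":0},
    {"dx":0,"dy":0,"dz":-0.13,"twist":0},
    {"dx":0,"dy":0,"dz":-0.13,"twist":0},
  ],
)

```text
t: 14.1
eef_pos: [638.5, -197.9, 208.8]
tcp_rot: [3.139, -0.005, 0.045]
ft_force: [0.8, 0.7, 0.4]
opening: 0.526
```

Run:
```python
from h import *
blob((74,95),(637,-198),45,f='w6.png');blob((74,95),(631,-78),45)
# hook region from top camera and old carriers
im,d,ci=snap('top','t6.png');P=pts(d,ci)
m=(P[...,2]>150)&(P[...,2]<400)&(P[...,0]>585)&(P[...,0]<720)&(abs(P[...,1]-92)<60)&(d>0)
for v in range(100,180):
    r=np.where(m[v])[0]
    if len(r): print(v,r.min(),r.max(),np.round(P[v,r][len(r)//2]))
im,d,ci=snap('side','s6.png')
cv2.imwrite('pics/s6c.png',cv2.resize(cv2.imread('pics/s6.png')[130:260,290:450],None,fx=4,fy=4,interpolation=cv2.INTER_CUBIC))
go((480,-60,250,.044))
```

```text
blob px [317 173   9  53 473] mean [ 638.  -198.    82.4] rect [ 637.4 -197.9] [57.3  8.8] 2.7
blob px [202 171  17  54 616] mean [633.4 -79.4  81.4] rect [632.5 -78.6] [56.9 10.8] 1.7
130 322 325 [694.  91. 266.]
131 321 326 [693.  91. 262.]
132 320 326 [689.  94. 265.]
133 320 327 [686.  91. 265.]
134 320 327 [683.  91. 265.]
135 320 327 [681.  91. 262.]
136 320 327 [677.  91. 266.]
137 320 326 [674.  94. 265.]
138 320 326 [673.  94. 261.]
139 320 326 [669.  94. 262.]
140 320 326 [666.  94. 263.]
141 320 326 [664.  94. 260.]
142 320 326 [660.  94. 264.]
143 320 326 [658.  94. 263.]
144 320 326 [656.  94. 260.]
145 320 326 [652.  94. 262.]
146 320 326 [649.  94. 262.]
147 320 326 [647.  94. 262.]
148 321 326 [647.  91. 252.]
149 321 326 [647.  90. 242.]
150 321 326 [645.  90. 238.]
151 322 324 [641.  93. 244.]
152 322 324 [639.  93. 239.]
153 322 324 [635.  93. 243.]
154 322 324 [633.  93. 239.]
155 322 324 [628.  93. 246.]
156 322 324 [627.  93. 240.]
157 322 324 [624.  93. 240.]
158 322 324 [621.  93. 242.]
159 322 325 [619.  90. 239.]
160 322 325 [615.  90. 241.]
161 322 325 [612.  90. 241.]
162 323 325 [609.  90. 243.]
163 323 325 [604.  90. 251.]
164 323 325 [599.  90. 259.]
165 323 325 [598.  90. 254.]
166 323 325 [596.  90. 248.]
167 323 325 [597.  90. 235.]
168 323 325 [596.  90. 225.]
169 323 325 [597.  89. 211.]
170 323 325 [597.  89. 199.]
171 324 324 [597.  89. 187.]
t 14.3 p [ 636.9 -197.3  203.8] r [-3.141e+00  2.000e-03  4.500e-02] F [-0.5 -0.2 -0.6] op 0.524
-> (480, -60, 250, 0.044) dx -0.1506 dy -0.1442 dz -0.0462 twist 0.0 rows>=4.3
```

View pics/s6c.png

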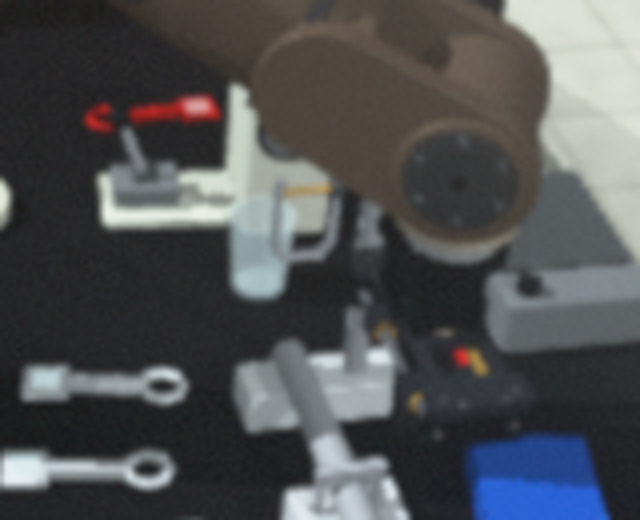

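Both U-bolts are seated, with crowns at (637.4,−197.9) and (632.5,−78.6). The side view shows the hook with its tip top at about z 258, the wire at x≈598, y≈90, and the gate at about 241. Plates will lean lightly on the rod, which is fine. Next I'll look over the carriers.

Run:
```python
from h import *
go((520,-80,260,.044),(420,25,260,.044))
```

```text
t 14.3 p [ 636.9 -197.3  203.8] r [-3.141e+00  2.000e-03  4.500e-02] F [-0.5 -0.2 -0.6] op 0.524
-> (520, -80, 260, 0.044) dx -0.1116 dy -0.1225 dz -0.0562 twist 0.0 rows>=3.5
-> (420, 25, 260, 0.044) dx -0.0953 dy -0.1093 dz -0.0000 twist -0.0 rows>=2.9
```

>>> carry_out(
  moves=[
    {"dx":-0.025,"dy":-0.025,"dz":-0.015,"twist":0},
    {"dx":-0.055,"dy":-0.06,"dz":-0.03,"twist":0},
    {"dx":-0.085,"dy":-0.09,"dz":-0.045,"twist":0},
    {"dx":-0.1116,"dy":-0.1225,"dz":-0.056,"twist":0},
    {"dx":-0.1116,"dy":-0.1225,"dz":-0.056,"twist":0},
  ],
)

```text
t: 14.8
eef_pos: [517.9, -77.4, 262.1]
tcp_rot: [-3.141, 0.0, 0.047]
ft_force: [0.4, -0.2, -0.5]
opening: 0.522
```

>>> carry_out(
  moves=[
    {"dx":-0.025,"dy":-0.03,"dz":0,"twist":0},
    {"dx":-0.055,"dy":-0.06,"dz":0,"twist":0},
    {"dx":-0.08,"dy":-0.09,"dz":0,"twist":0},
    {"dx":-0.0953,"dy":-0.109,"dz":0,"twist":0},
    {"dx":-0.0953,"dy":-0.109,"dz":0,"twist":0},
  ],
)

```text
t: 15.3
eef_pos: [418.8, 25.8, 260.7]
tcp_rot: [-3.141, 0.002, 0.047]
ft_force: [-0.3, 0.3, 0.5]
opening: 0.527
```

```bash
cat >> h.py <<'E'
def carriers(f=None,zr=(4,16)):
    im,d,ci=snap('wrist',f); P=pts(d,ci); I=im.astype(int)
    m=(P[...,2]>zr[0])&(P[...,2]<zr[1])&(d>0)&(I.max(-1)-I.min(-1)<40)&(I.min(-1)>90)&(P[...,0]<580)
    n,l,s_,_=cv2.connectedComponentsWithStats(m.astype(np.uint8))
    for i in range(1,n):
        if s_[i,4]<300: continue
        q=P[l==i][:,:2]; a=cv2.minAreaRect(q.astype(np.float32)); mk=(l==i).astype(np.uint8)
        # hole of the eye
        cs,h=cv2.findContours(mk,cv2.RETR_CCOMP,cv2.CHAIN_APPROX_NONE)
        holes=[c for c,hh in zip(cs,h[0]) if hh[3]>=0 and cv2.contourArea(c)>60]
        if not holes: print('nohole',s_[i],np.round(a[0],1),np.round(a[1],1),a[2]); continue
        (u,v),_,_=cv2.fitEllipse(max(holes,key=cv2.contourArea)); eye=ray(u,v,7,ci)[:2]
        far=q[np.argsort(-np.hypot(*(q-eye).T))[:max(20,len(q)//4)]]  # plate end
        box=cv2.boxPoints(a); 
        e=q-eye; pl=q[np.hypot(*e.T)>92]; pr=cv2.minAreaRect(pl.astype(np.float32)); pc=np.array(pr[0])
        yaw=np.arctan2(*(eye-pc)[::-1]); o=eye-62*np.array([np.cos(yaw),np.sin(yaw)])
        print('carrier px',np.round((u,v)),'eye',np.round(eye,1),'plate',np.round(pc,1),np.round(pr[1],1),'eye-plate %.1f (107.5 if whole)'%np.hypot(*(eye-pc)),'yaw %.3f'%yaw,'origin',np.round(o,1),'rect',np.round(a[1]))
E
python3 - <<'E'
from h import *
st();carriers('w7.png')
E
```

```text
t 15.3 p [418.8  25.8 260.7] r [-3.141e+00  2.000e-03  4.700e-02] F [-0.3  0.3  0.5] op 0.527
nohole [   0   43   62   64 1609] [544.  432.3] [79.9 79.4] 84.38422393798828
carrier px [248. 105.] eye [515.8 133.4] plate [408.3 153.2] [38.2 37.8] eye-plate 109.3 (107.5 if whole) yaw -0.182 origin [454.8 144.6] rect [ 46. 150.]
carrier px [391. 120.] eye [504.9 -69.9] plate [ 399.8 -100.4] [37.8 38.4] eye-plate 109.4 (107.5 if whole) yaw 0.282 origin [445.3 -87.2] rect [150.  45.]
carrier px [325. 132.] eye [483.8  24.2] plate [375.2  38.6] [37.7 36.9] eye-plate 109.6 (107.5 if whole) yaw -0.132 origin [422.4  32.3] rect [ 46. 151.]
nohole [ 31 172  50  61 446] [366.4 421.9] [98.9 44.6] 19.34646224975586
nohole [ 14 183  41  46 416] [350.  466.6] [71.5 39.8] 21.528717041015625
```

View pics/w7.png

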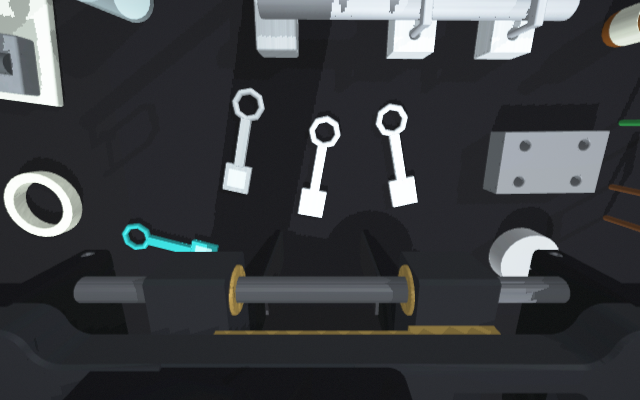

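Three silver carriers are seen, with eyes at px (248,105), (325,132) and (391,120). Plates measure 38 × 38 and the eye-to-plate distance 109, close to the nominal 107.5. No fourth carrier is visible. I'll start with the left one.

Run:
```python
from h import *
go((454.8,144.6,90,-.182),(454.8,144.6,3,-.182))
```

```text
t 15.35 p [420.1  24.9 260.8] r [3.142e+00 1.000e-03 4.600e-02] F [ 0.3 -0.2  0.1] op 0.524
-> (454.8, 144.6, 90, -0.182) dx 0.0402 dy -0.1180 dz 0.1708 twist 13.1 rows>=4.2
-> (454.8, 144.6, 3, -0.182) dx 0.0000 dy -0.0000 dz 0.0870 twist -0.0 rows>=1.7
```

>>> carry_out(
  moves=[
    {"dx":0.009,"dy":-0.028,"dz":0.04,"twist":3.2},
    {"dx":0.019,"dy":-0.056,"dz":0.08,"twist":6.4},
    {"dx":0.029,"dy":-0.085,"dz":0.12,"twist":9.6},
    {"dx":0.0395,"dy":-0.116,"dz":0.16,"twist":13},
    {"dx":0.0402,"dy":-0.118,"dz":0.1708,"twist":13.1},
  ],
)

```text
t: 15.85
eef_pos: [455.5, 145.4, 86.3]
tcp_rot: [3.14, 0.005, -0.184]
ft_force: [-0.9, -0.7, -0.4]
opening: 0.526
```

>>> carry_out(
  moves=[
    {"dx":0,"dy":0,"dz":0,"twist":0},
    {"dx":0,"dy":0,"dz":0,"twist":0},
  ],
)

```text
t: 16.05
eef_pos: [455.8, 143.3, 90.8]
tcp_rot: [3.141, 0.0, -0.184]
ft_force: [-0.1, 0.1, 0.1]
opening: 0.524
```

Run:
```python
from h import *
st();carriers();blob((4,16),(455,145),120,amin=200)
go((454.8,144.6,3,-.182))
```

```text
t 16.05 p [455.8 143.3  90.8] r [ 3.141  0.    -0.184] F [-0.1  0.1  0.1] op 0.524
carrier px [557. 110.] eye [505.3 -68.6] plate [400.  -99.6] [39.  39.2] eye-plate 109.8 (107.5 if whole) yaw 0.287 origin [445.8 -86.1] rect [151.  45.]
carrier px [319. 142.] eye [516.3 134.2] plate [408.8 153.7] [38.  37.5] eye-plate 109.2 (107.5 if whole) yaw -0.180 origin [455.3 145.3] rect [ 46. 150.]
nohole [   0  124   44   92 2556] [535.8 400.3] [34.2 86.2] 63.29020690917969
carrier px [447. 155.] eye [484.5  25.5] plate [393.9  36.9] [37.3  2.1] eye-plate 91.3 (107.5 if whole) yaw -0.124 origin [423.   33.2] rect [ 45. 114.]
blob px [ 293  116   52  159 3746] mean [459.4 144.5   7.8] rect [464.4 144.1] [ 44.8 149.7] 79.5
blob px [ 421  136   31  116 1417] mean [448.8  36.4   7.9] rect [448.8  37.9] [ 25.5 109. ] 84.9
t 16.15 p [456.  143.2  91.7] r [-3.141e+00 -2.000e-03 -1.850e-01] F [-0.3 -1.1 -0.1] op 0.528
-> (454.8, 144.6, 3, -0.182) dx -0.0014 dy -0.0012 dz 0.0887 twist -0.1 rows>=1.8
```

>>> carry_out(
  moves=[
    {"dx":-0.001,"dy":-0.0015,"dz":0.04,"twist":0},
    {"dx":-0.001,"dy":-0.0015,"dz":0.07,"twist":0},
    {"dx":-0.001,"dy":-0.0015,"dz":0.083,"twist":0},
    {"dx":-0.001,"dy":-0.0015,"dz":0.088,"twist":0},
    {"dx":-0.001,"dy":-0.0015,"dz":0.088,"twist":0},
  ],
)

```text
t: 16.65
eef_pos: [455.0, 145.3, 3.1]
tcp_rot: [-3.141, -0.001, -0.184]
ft_force: [-1.0, -0.2, 0.9]
opening: 0.524
```

>>> carry_out(
  moves=[
    {"dx":0,"dy":0,"dz":0,"twist":0},
    {"dx":0,"dy":0,"dz":0,"twist":0},
    {"dx":0,"dy":0,"dz":0,"twist":0},
    {"dx":0,"dy":0,"dz":0,"twist":0},
    {"dx":0,"dy":0,"dz":0,"twist":0},
  ],
  grip=0.0,
)

```text
t: 17.15
eef_pos: [454.7, 145.8, 2.7]
tcp_rot: [-3.142, -0.0, -0.184]
ft_force: [0.4, 0.6, 0.2]
opening: 0.161
```

>>> carry_out(
  moves=[
    {"dx":0,"dy":0,"dz":0,"twist":0},
    {"dx":0,"dy":0,"dz":0,"twist":0},
    {"dx":0,"dy":0,"dz":0,"twist":0},
  ],
)

```text
t: 17.45
eef_pos: [454.6, 145.8, 2.7]
tcp_rot: [3.142, -0.0, -0.184]
ft_force: [-0.4, -0.7, 5.6]
opening: 0.147
```

>>> carry_out(
  moves=[
    {"dx":0,"dy":0,"dz":-0.02,"twist":0},
    {"dx":0,"dy":0,"dz":-0.06,"twist":0},
    {"dx":0,"dy":0,"dz":-0.11,"twist":0},
    {"dx":0,"dy":0,"dz":-0.16,"twist":0},
    {"dx":0,"dy":0,"dz":-0.2,"twist":0},
  ],
)

```text
t: 17.95
eef_pos: [454.4, 145.8, 205.2]
tcp_rot: [-3.141, -0.001, -0.184]
ft_force: [0.3, -0.1, -0.7]
opening: 0.146
```

Run:
```python
from h import *
go((455,120,300,-.06),(500,85,300,.044))
```

```text
t 17.95 p [454.4 145.8 205.2] r [-3.141e+00 -1.000e-03 -1.840e-01] F [ 0.3 -0.1 -0.7] op 0.146
-> (455, 120, 300, -0.06) dx 0.0053 dy 0.0253 dz -0.0948 twist -7.1 rows>=2.0
-> (500, 85, 300, 0.044) dx 0.0470 dy 0.0322 dz 0.0000 twist -6.0 rows>=1.1
```

>>> carry_out(
  moves=[
    {"dx":0.003,"dy":0.012,"dz":-0.045,"twist":-3.5},
    {"dx":0.0053,"dy":0.0253,"dz":-0.0948,"twist":-7.1},
    {"dx":0.0053,"dy":0.0253,"dz":-0.0948,"twist":-7.1},
  ],
)

```text
t: 18.25
eef_pos: [456.7, 119.3, 302.5]
tcp_rot: [-3.14, -0.009, -0.059]
ft_force: [0.2, 0.8, 0.0]
opening: 0.143
```

>>> carry_out(
  moves=[
    {"dx":0.02,"dy":0.016,"dz":0,"twist":-3},
    {"dx":0.047,"dy":0.032,"dz":0,"twist":-6},
    {"dx":0.047,"dy":0.032,"dz":0,"twist":-6},
    {"dx":0.047,"dy":0.032,"dz":0,"twist":-6},
    {"dx":0.047,"dy":0.032,"dz":0,"twist":-6},
  ],
)

```text
t: 18.75
eef_pos: [499.4, 85.6, 296.7]
tcp_rot: [-3.142, 0.001, 0.044]
ft_force: [0.2, -0.2, -0.6]
opening: 0.143
```

```bash
cat >> h.py <<'E'
def hook(f=None):
    s=st();p=np.array(s['eef_pos']);y=s['tcp_rot'][2]
    im,d,ci=snap('wrist',f);P=pts(d,ci)
    m=(abs(P[...,2]-p[2]-2)<14)&(np.hypot(P[...,0]-p[0],P[...,1]-p[1])<100)&(np.hypot(P[...,0]-p[0],P[...,1]-p[1])>28)&(d>0)
    v,u=np.where(m); 
    cs,h=cv2.findContours(m.astype(np.uint8),cv2.RETR_CCOMP,cv2.CHAIN_APPROX_NONE)
    ho=[c for c,hh in zip(cs,h[0]) if hh[3]>=0 and cv2.contourArea(c)>80]
    q=P[m]; e=q-p; c,sn=np.cos(y),np.sin(y); lx=e[:,0]*c+e[:,1]*sn; ly=-e[:,0]*sn+e[:,1]*c
    for a,b in((28,43),(43,60),(60,75),(75,95)):
        k=(lx>a)&(lx<b)&(abs(ly)<25)
        if k.sum()>5: print('lx',a,b,'z-tcp med %.1f'%np.median(e[k,2]),'ly mean %.1f'%ly[k].mean(),'lx max %.1f'%lx[k].max(),k.sum())
    if ho:
        (cu,cv_),_,_=cv2.fitEllipse(max(ho,key=cv2.contourArea)); E=ray(cu,cv_,p[2]+2,ci); print('eye px',round(cu),round(cv_),'world',np.round(E,1),'rel tcp',np.round(E-p,1))
    m2=(P[...,2]>245)&(P[...,2]<275)&(abs(P[...,0]-600)<22)&(abs(P[...,1]-90)<25)&(d>0)&(~m)
    if m2.sum()>3: print('tip cand',m2.sum(),'z',np.round(np.percentile(P[m2][:,2],[5,50,95]),1),'xy mean of top',np.round(P[m2][P[m2][:,2]>np.percentile(P[m2][:,2],60)].mean(0),1),'x range',np.round([P[m2][:,0].min(),P[m2][:,0].max()],1))
    return im,d,P
E
python3 - <<'E'
from h import *
hook('w8.png')
E
```

```text
t 18.75 p [499.4  85.6 296.7] r [-3.142e+00  1.000e-03  4.400e-02] F [ 0.2 -0.2 -0.6] op 0.143
lx 28 43 z-tcp med 5.9 ly mean -0.1 lx max 43.0 596
lx 43 60 z-tcp med 4.3 ly mean -0.0 lx max 60.0 1120
lx 60 75 z-tcp med 4.2 ly mean 0.0 lx max 75.0 829
lx 75 95 z-tcp med 4.3 ly mean 0.0 lx max 85.2 803
eye px 321 148 world [562.2  88.4 298.7] rel tcp [62.9  2.7  2. ]
tip cand 114 z [248.9 252.4 254.1] xy mean of top [599.7  90.4 253.6] x range [595.8 602.9]
```

View pics/w8.png

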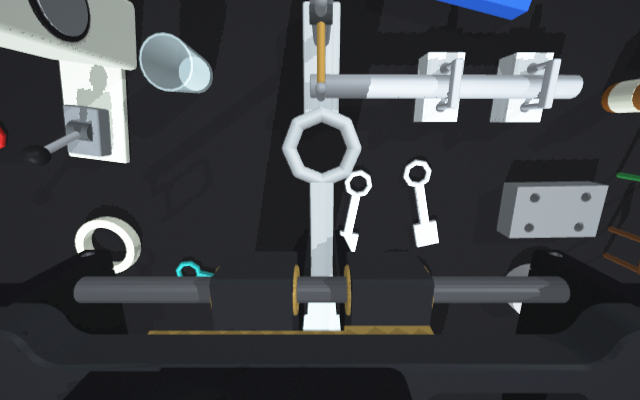

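The held carrier is level: eye centre at px (321,148), world (562.2,88.4). The hook tip top is at px (321,88), world (599.7,90.4,254). I'll translate 39 mm forward and verify before pushing down.

>>> carry_out(
  moves=[
    {"dx":0.02,"dy":0,"dz":0,"twist":0},
    {"dx":0.0385,"dy":-0.0003,"dz":0,"twist":0},
    {"dx":0.0385,"dy":-0.0003,"dz":0,"twist":0},
    {"dx":0.0385,"dy":-0.0003,"dz":0,"twist":0},
  ],
)

```text
t: 19.2
eef_pos: [537.7, 87.6, 297.0]
tcp_rot: [3.142, 0.001, 0.045]
ft_force: [-1.2, 0.5, -0.6]
opening: 0.142
```

Run:
```python
from h import *
hook('w9.png')
```

```text
t 19.2 p [537.7  87.6 297. ] r [3.142e+00 1.000e-03 4.500e-02] F [-1.2  0.5 -0.6] op 0.142
lx 28 43 z-tcp med 5.9 ly mean -0.0 lx max 43.0 592
lx 43 60 z-tcp med 4.3 ly mean -0.0 lx max 60.0 1128
lx 60 75 z-tcp med 4.2 ly mean -0.0 lx max 74.5 820
lx 75 95 z-tcp med 4.3 ly mean 0.0 lx max 85.3 800
eye px 321 148 world [600.6  90.4 299. ] rel tcp [62.9  2.8  2. ]
tip cand 100 z [249.1 252.5 254. ] xy mean of top [599.8  90.5 253.4] x range [595.9 603.7]
```

>>> carry_out(
  moves=[
    {"dx":0,"dy":0,"dz":0.015,"twist":0},
    {"dx":0,"dy":0,"dz":0.03,"twist":0},
    {"dx":0,"dy":0,"dz":0.045,"twist":0},
    {"dx":0,"dy":0,"dz":0.055,"twist":0},
    {"dx":0,"dy":0,"dz":0.06,"twist":0},
  ],
)

```text
t: 19.75
eef_pos: [537.9, 87.3, 236.9]
tcp_rot: [3.142, 0.001, 0.045]
ft_force: [-1.0, -0.2, 1.2]
opening: 0.145
```

>>> carry_out(
  moves=[
    {"dx":0,"dy":0,"dz":0.012,"twist":0},
    {"dx":0,"dy":0,"dz":0.024,"twist":0},
    {"dx":0,"dy":0,"dz":0.036,"twist":0},
    {"dx":0,"dy":0,"dz":0.047,"twist":0},
    {"dx":0,"dy":0,"dz":0.047,"twist":0},
  ],
)

```text
t: 20.25
eef_pos: [537.9, 87.2, 188.5]
tcp_rot: [3.142, 0.003, 0.045]
ft_force: [-0.3, 0.2, 0.0]
opening: 0.144
```

Run:
```python
from h import *
im,d,P=hook('w10.png')
c=cv2.imread('pics/w10.png')[0:270,200:460];cv2.imwrite('pics/w10c.png',cv2.resize(c,None,fx=2,fy=2))
m=(P[...,2]>150)&(abs(P[...,0]-625)<30)&(abs(P[...,1]-91)<5)
for x in range(596,650,6):
    k=m&(abs(P[...,0]-x)<3); print(x,k.sum(),np.round(np.percentile(P[k][:,2],[5,50,95])) if k.sum() else '')
```

```text
t 20.25 p [537.9  87.2 188.5] r [3.142e+00 3.000e-03 4.500e-02] F [-0.3  0.2  0. ] op 0.144
lx 28 43 z-tcp med 5.8 ly mean -0.1 lx max 43.0 590
lx 43 60 z-tcp med 4.2 ly mean -0.1 lx max 60.0 1115
lx 60 75 z-tcp med 4.0 ly mean 0.0 lx max 74.5 827
lx 75 95 z-tcp med 4.1 ly mean -0.4 lx max 84.1 552
tip cand 368 z [249.6 252.5 254.2] xy mean of top [600.   90.8 253.4] x range [596.  603.9]
596 101 [250. 252. 254.]
602 345 [238. 252. 254.]
608 218 [240. 241. 243.]
614 1285 [241. 357. 357.]
620 284 [193. 241. 242.]
626 271 [239. 241. 242.]
632 278 [239. 241. 242.]
638 285 [239. 241. 243.]
644 856 [240. 244. 260.]
```

View pics/w10c.png

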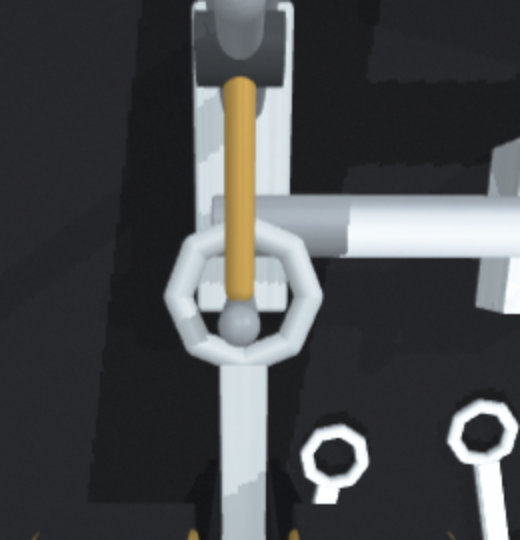

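The gate is shut (brass bar level at z 241) above the eye, with the tip inside the ring at crop (240,320). Releasing.

>>> carry_out(
  moves=[
    {"dx":0,"dy":0,"dz":0,"twist":0},
    {"dx":0,"dy":0,"dz":0,"twist":0},
    {"dx":0,"dy":0,"dz":0,"twist":0},
    {"dx":0,"dy":0,"dz":0,"twist":0},
    {"dx":0,"dy":0,"dz":0,"twist":0},
  ],
  grip=0.05,
)

```text
t: 20.8
eef_pos: [538.6, 87.2, 190.5]
tcp_rot: [3.142, -0.0, 0.045]
ft_force: [0.5, -0.6, -0.1]
opening: 0.495
```

>>> carry_out(
  moves=[
    {"dx":0,"dy":0,"dz":-0.02,"twist":0},
    {"dx":0,"dy":0,"dz":-0.05,"twist":0},
    {"dx":0,"dy":0,"dz":-0.08,"twist":0},
    {"dx":0,"dy":0,"dz":-0.08,"twist":0},
    {"dx":0,"dy":0,"dz":-0.08,"twist":0},
  ],
)

```text
t: 21.3
eef_pos: [538.5, 87.2, 270.5]
tcp_rot: [3.142, -0.001, 0.045]
ft_force: [-0.1, -0.3, -0.5]
opening: 0.53
```

Run:
```python
from h import *
hook('w11.png');carriers()
im,d,ci=snap('side','s11.png')
a=cv2.resize(cv2.imread('pics/w11.png')[0:270,200:460],(520,540)); b=cv2.resize(cv2.imread('pics/s11.png')[165:245,340:400],(405,540),interpolation=cv2.INTER_CUBIC)
cv2.imwrite('pics/m11.png',cv2.resize(np.hstack([a[:,120:],b]),None,fx=.9,fy=.9))
```

```text
t 21.3 p [538.5  87.2 270.5] r [ 3.142e+00 -1.000e-03  4.500e-02] F [-0.1 -0.3 -0.5] op 0.53
tip cand 121 z [250.  252.5 253.9] xy mean of top [600.1  90.6 253.4] x range [596.3 603.8]
nohole [  60  139   62   52 1051] [544.4 437.5] [89.1 78.5] 85.22899627685547
carrier px [420. 201.] eye [505.4 -69.8] plate [ 422.  -110.1] [0.9 4.4] eye-plate 92.7 (107.5 if whole) yaw 0.451 origin [449.6 -96.8] rect [113.  44.]
carrier px [359. 211.] eye [484.6  24.4] plate [380.6  38. ] [38.1 28.9] eye-plate 104.9 (107.5 if whole) yaw -0.130 origin [423.1  32.4] rect [ 44. 141.]
nohole [504 209 101  52 455] [ 487.5 -270.4] [ 71.1 161.1] 34.34357833862305
```

View pics/m11.png

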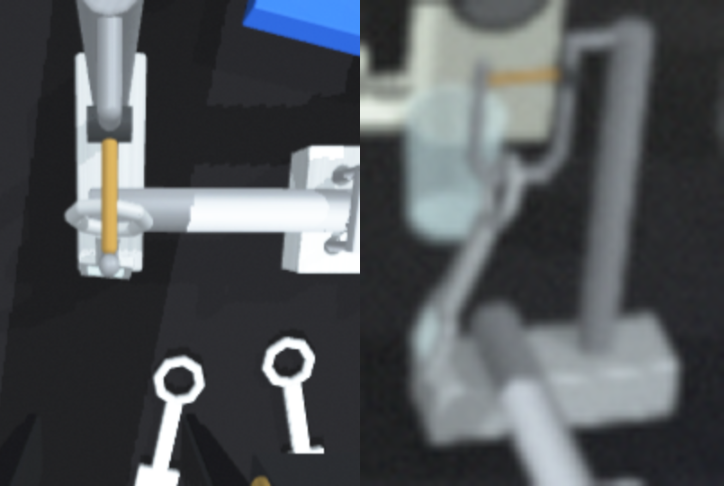

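The carrier hangs in the bowl, leaning against the base, and the gate is shut. Next carrier: origin (422.6,32.5), yaw −0.131.

Run:
```python
from h import *
go((480,60,220,-.04),(422.8,32.5,80,-.131))
```

```text
t 21.45 p [538.2  87.2 269.3] r [3.141e+00 2.000e-03 4.500e-02] F [-0.2 -0.4 -0.5] op 0.524
-> (480, 60, 220, -0.04) dx -0.0593 dy 0.0246 dz 0.0493 twist 4.9 rows>=1.6
-> (422.8, 32.5, 80, -0.131) dx -0.0561 dy 0.0298 dz 0.1400 twist 5.2 rows>=3.1
```

>>> carry_out(
  moves=[
    {"dx":-0.03,"dy":0.012,"dz":0.02,"twist":2.5},
    {"dx":-0.059,"dy":0.0246,"dz":0.049,"twist":4.9},
    {"dx":-0.0593,"dy":0.0246,"dz":0.0493,"twist":4.9},
  ],
)

```text
t: 21.75
eef_pos: [475.7, 59.2, 217.4]
tcp_rot: [3.141, 0.009, -0.043]
ft_force: [-0.8, 0.3, 0.4]
opening: 0.53
```

>>> carry_out(
  moves=[
    {"dx":-0.018,"dy":0.01,"dz":0.043,"twist":1.7},
    {"dx":-0.036,"dy":0.02,"dz":0.086,"twist":3.4},
    {"dx":-0.0561,"dy":0.0298,"dz":0.13,"twist":5.2},
    {"dx":-0.0561,"dy":0.0298,"dz":0.14,"twist":5.2},
    {"dx":-0.0561,"dy":0.0298,"dz":0.14,"twist":5.2},
  ],
)

```text
t: 22.25
eef_pos: [423.6, 32.5, 80.0]
tcp_rot: [3.141, 0.003, -0.131]
ft_force: [0.6, -0.3, -0.3]
opening: 0.526
```

>>> carry_out(
  moves=[
    {"dx":0,"dy":0,"dz":0,"twist":0},
    {"dx":0,"dy":0,"dz":0,"twist":0},
  ],
)

```text
t: 22.45
eef_pos: [424.7, 32.7, 82.2]
tcp_rot: [-3.142, -0.003, -0.131]
ft_force: [0.5, 0.3, 0.4]
opening: 0.526
```

Run:
```python
from h import *
carriers();st();go((422.8,32.7,3,-.131))
```

```text
carrier px [433. 103.] eye [505.1 -69.3] plate [399.9 -99.8] [37.9 38.3] eye-plate 109.5 (107.5 if whole) yaw 0.282 origin [445.5 -86.6] rect [151.  45.]
nohole [ 610   86   30  108 1527] [ 454.2 -221.1] [15.5 86.4] 84.70140075683594
carrier px [322. 144.] eye [484.3  24.4] plate [378.2  38.3] [37.3 33.6] eye-plate 106.9 (107.5 if whole) yaw -0.131 origin [422.8  32.5] rect [ 45. 146.]
t 22.5 p [424.5  32.7  82.1] r [-3.142e+00 -3.000e-03 -1.310e-01] F [-0.3  0.4  0.3] op 0.525
t 22.5 p [424.5  32.7  82.1] r [-3.142e+00 -3.000e-03 -1.310e-01] F [-0.3  0.4  0.3] op 0.525
-> (422.8, 32.7, 3, -0.131) dx -0.0017 dy 0.0002 dz 0.0791 twist 0.0 rows>=1.6
```

>>> carry_out(
  moves=[
    {"dx":-0.001,"dy":0,"dz":0.04,"twist":0},
    {"dx":-0.001,"dy":0,"dz":0.065,"twist":0},
    {"dx":-0.001,"dy":0,"dz":0.075,"twist":0},
    {"dx":-0.001,"dy":0,"dz":0.078,"twist":0},
    {"dx":-0.001,"dy":0,"dz":0.078,"twist":0},
  ],
)

```text
t: 23.0
eef_pos: [422.7, 32.6, 3.6]
tcp_rot: [3.142, -0.001, -0.131]
ft_force: [-0.2, 1.1, 0.2]
opening: 0.527
```

>>> carry_out(
  moves=[
    {"dx":0,"dy":0,"dz":0,"twist":0},
    {"dx":0,"dy":0,"dz":0,"twist":0},
    {"dx":0,"dy":0,"dz":0,"twist":0},
    {"dx":0,"dy":0,"dz":0,"twist":0},
    {"dx":0,"dy":0,"dz":0,"twist":0},
  ],
  grip=0.0,
)

```text
t: 23.5
eef_pos: [422.3, 32.6, 3.2]
tcp_rot: [3.142, -0.0, -0.131]
ft_force: [-0.2, -0.5, 0.1]
opening: 0.159
```

>>> carry_out(
  moves=[
    {"dx":0,"dy":0,"dz":0,"twist":0},
    {"dx":0,"dy":0,"dz":0,"twist":0},
    {"dx":0,"dy":0,"dz":0,"twist":0},
  ],
)

```text
t: 23.8
eef_pos: [422.3, 32.6, 3.2]
tcp_rot: [3.142, -0.0, -0.131]
ft_force: [-0.0, -1.1, 5.0]
opening: 0.146
```

>>> carry_out(
  moves=[
    {"dx":0,"dy":0,"dz":-0.02,"twist":0},
    {"dx":0,"dy":0,"dz":-0.06,"twist":0},
    {"dx":0,"dy":0,"dz":-0.11,"twist":0},
    {"dx":0,"dy":0,"dz":-0.16,"twist":0},
    {"dx":0,"dy":0,"dz":-0.2,"twist":0},
  ],
)

```text
t: 24.3
eef_pos: [422.0, 32.7, 205.7]
tcp_rot: [-3.142, -0.002, -0.131]
ft_force: [0.6, -0.3, -1.4]
opening: 0.142
```

>>> carry_out(
  moves=[
    {"dx":0,"dy":0,"dz":-0.04,"twist":-3},
    {"dx":0,"dy":0,"dz":-0.08,"twist":-7},
    {"dx":0,"dy":0,"dz":-0.095,"twist":-10},
    {"dx":0,"dy":0,"dz":-0.095,"twist":-10},
    {"dx":0,"dy":0,"dz":-0.095,"twist":-10},
  ],
)

```text
t: 24.8
eef_pos: [421.7, 32.7, 297.1]
tcp_rot: [-3.142, 0.001, 0.041]
ft_force: [0.0, -0.2, 0.3]
opening: 0.144
```

Run:
```python
from h import *
go((500,85.8,297,.044))
```

```text
t 24.8 p [421.7  32.7 297.1] r [-3.142e+00  1.000e-03  4.100e-02] F [ 0.  -0.2  0.3] op 0.144
-> (500, 85.8, 297, 0.044) dx 0.0804 dy -0.0499 dz 0.0001 twist -0.1 rows>=1.9
```

>>> carry_out(
  moves=[
    {"dx":0.035,"dy":-0.015,"dz":0,"twist":0},
    {"dx":0.075,"dy":-0.032,"dz":0,"twist":-0.1},
    {"dx":0.105,"dy":-0.045,"dz":0,"twist":-0.2},
    {"dx":0.118,"dy":-0.05,"dz":0,"twist":-0.2},
    {"dx":0.118,"dy":-0.05,"dz":0,"twist":-0.2},
  ],
)

```text
t: 25.3
eef_pos: [538.6, 88.3, 295.2]
tcp_rot: [3.142, 0.004, 0.046]
ft_force: [-0.3, -0.1, -1.1]
opening: 0.148
```

>>> carry_out(
  moves=[
    {"dx":0,"dy":0,"dz":0,"twist":0},
    {"dx":0,"dy":0,"dz":0,"twist":0},
  ],
)

```text
t: 25.5
eef_pos: [537.0, 87.3, 297.4]
tcp_rot: [3.141, 0.001, 0.046]
ft_force: [-0.9, -0.4, -0.4]
opening: 0.139
```

Run:
```python
from h import *
hook('w12.png')
```

```text
t 25.5 p [537.   87.3 297.4] r [3.141e+00 1.000e-03 4.600e-02] F [-0.9 -0.4 -0.4] op 0.139
lx 28 43 z-tcp med 5.4 ly mean -0.1 lx max 43.0 591
lx 43 60 z-tcp med 3.8 ly mean -0.1 lx max 60.0 1119
lx 60 75 z-tcp med 3.7 ly mean -0.2 lx max 75.0 826
lx 75 95 z-tcp med 3.7 ly mean -0.1 lx max 85.2 781
eye px 321 148 world [599.8  90.1 299.4] rel tcp [62.7  2.8  2. ]
tip cand 95 z [249.8 252.5 254.2] xy mean of top [599.9  90.8 253.5] x range [595.8 603.8]
```

>>> carry_out(
  moves=[
    {"dx":0.001,"dy":-0.0005,"dz":0.015,"twist":0},
    {"dx":0.001,"dy":-0.0005,"dz":0.03,"twist":0},
    {"dx":0.001,"dy":-0.0005,"dz":0.045,"twist":0},
    {"dx":0.001,"dy":-0.0005,"dz":0.055,"twist":0},
    {"dx":0.001,"dy":-0.0005,"dz":0.06,"twist":0},
  ],
)

```text
t: 26.05
eef_pos: [538.5, 88.0, 237.6]
tcp_rot: [3.141, 0.0, 0.046]
ft_force: [-0.1, -0.1, 1.7]
opening: 0.142
```

>>> carry_out(
  moves=[
    {"dx":0,"dy":0,"dz":0.012,"twist":0},
    {"dx":0,"dy":0,"dz":0.024,"twist":0},
    {"dx":0,"dy":0,"dz":0.036,"twist":0},
    {"dx":0,"dy":0,"dz":0.045,"twist":0},
    {"dx":0,"dy":0,"dz":0.045,"twist":0},
  ],
)

```text
t: 26.55
eef_pos: [538.3, 88.2, 191.4]
tcp_rot: [3.142, 0.003, 0.047]
ft_force: [-1.2, -0.9, -0.9]
opening: 0.147
```

```bash
cat >> h.py <<'E'
def gate(P):
    m=(P[...,2]>150)&(abs(P[...,1]-91)<4)
    for x in range(608,646,6):
        k=m&(abs(P[...,0]-x)<3); print(x,k.sum(),np.round(np.percentile(P[k][:,2],[5,50,95])) if k.sum() else '')
E
python3 - <<'E'
from h import *
im,d,P=hook('w13.png');gate(P)
E
```

```text
t 26.55 p [538.3  88.2 191.4] r [3.142e+00 3.000e-03 4.700e-02] F [-1.2 -0.9 -0.9] op 0.147
lx 28 43 z-tcp med 5.3 ly mean -0.1 lx max 43.0 604
lx 43 60 z-tcp med 3.8 ly mean -0.1 lx max 60.0 1101
lx 60 75 z-tcp med 3.6 ly mean -0.2 lx max 75.0 829
lx 75 95 z-tcp med 3.2 ly mean 0.3 lx max 87.6 705
tip cand 358 z [249.1 252.5 253.9] xy mean of top [600.2  91.  253.3] x range [596.1 604. ]
608 223 [239. 241. 242.]
614 1259 [241. 360. 360.]
620 244 [238. 241. 243.]
626 256 [239. 241. 243.]
632 256 [239. 241. 242.]
638 258 [240. 241. 243.]
644 674 [240. 244. 261.]
```

Gate shut at 241 again, with the eye below it. Release, retreat, and look.

>>> carry_out(
  moves=[
    {"dx":0,"dy":0,"dz":0,"twist":0},
    {"dx":0,"dy":0,"dz":0,"twist":0},
    {"dx":0,"dy":0,"dz":0,"twist":0},
    {"dx":0,"dy":0,"dz":0,"twist":0},
    {"dx":0,"dy":0,"dz":0,"twist":0},
  ],
  grip=0.05,
)

```text
t: 27.1
eef_pos: [538.9, 88.2, 193.2]
tcp_rot: [3.142, -0.0, 0.047]
ft_force: [0.3, -0.2, -0.2]
opening: 0.496
```

>>> carry_out(
  moves=[
    {"dx":0,"dy":0,"dz":-0.02,"twist":0},
    {"dx":0,"dy":0,"dz":-0.05,"twist":0},
    {"dx":0,"dy":0,"dz":-0.08,"twist":0},
    {"dx":0,"dy":0,"dz":-0.08,"twist":0},
    {"dx":0,"dy":0,"dz":-0.08,"twist":0},
  ],
)

```text
t: 27.6
eef_pos: [538.8, 88.2, 273.2]
tcp_rot: [3.142, -0.001, 0.047]
ft_force: [-0.2, -0.3, -0.7]
opening: 0.528
```

Run:
```python
from h import *
im,d,P=hook('w14.png');gate(P);carriers()
im,d,ci=snap('side','s14.png')
a=cv2.resize(cv2.imread('pics/w14.png')[0:270,200:460],(520,540)); b=cv2.resize(cv2.imread('pics/s14.png')[165:245,340:400],(405,540),interpolation=cv2.INTER_CUBIC)
cv2.imwrite('pics/m14.png',cv2.resize(np.hstack([a[:,120:],b]),None,fx=.9,fy=.9))
go((480,0,220,.16),(445.6,-86.6,80,.282))
```

```text
t 27.6 p [538.8  88.2 273.2] r [ 3.142e+00 -1.000e-03  4.700e-02] F [-0.2 -0.3 -0.7] op 0.528
tip cand 118 z [250.1 252.3 254.1] xy mean of top [599.8  90.8 253.5] x range [596.3 603.6]
608 80 [240. 241. 242.]
614 1076 [242. 442. 442.]
620 86 [239. 241. 243.]
626 85 [240. 241. 242.]
632 92 [214. 241. 242.]
638 93 [182. 241. 242.]
644 165 [240. 243. 261.]
nohole [  63  139   61   51 1037] [544.3 437.2] [87.5 78.8] 84.77745819091797
carrier px [420. 201.] eye [505.5 -69.9] plate [ 421.7 -110.5] [0.8 5.4] eye-plate 93.1 (107.5 if whole) yaw 0.451 origin [449.7 -96.9] rect [113.  44.]
nohole [503 210 101  51 458] [ 487.6 -269.8] [ 71.4 161.3] 34.66259002685547
t 27.75 p [538.5  88.2 271.9] r [3.142e+00 2.000e-03 4.700e-02] F [-0.4 -0.5 -0.1] op 0.525
-> (480, 0, 220, 0.16) dx -0.0625 dy 0.0854 dz 0.0519 twist -6.5 rows>=2.4
-> (445.6, -86.6, 80, 0.282) dx -0.0478 dy 0.0800 dz 0.1400 twist -7.0 rows>=3.4
```

View pics/m14.png

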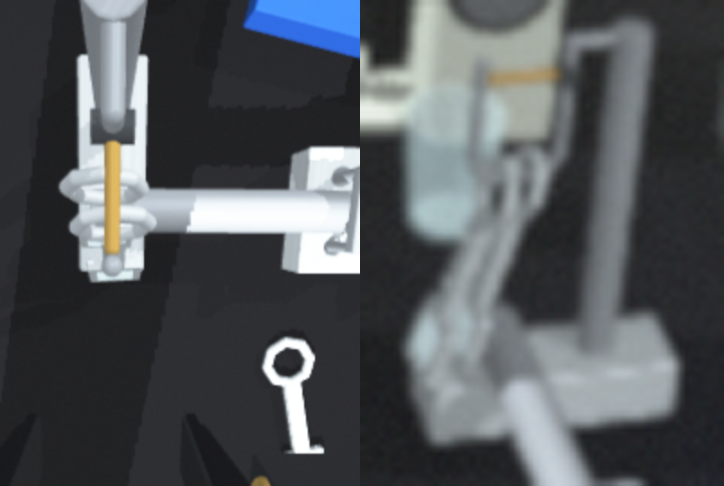

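Two carriers hang side by side in the bowl with the gate shut. Now the third.

>>> carry_out(
  moves=[
    {"dx":-0.022,"dy":0.03,"dz":0.018,"twist":-2.5},
    {"dx":-0.043,"dy":0.06,"dz":0.035,"twist":-4.5},
    {"dx":-0.0625,"dy":0.0854,"dz":0.0519,"twist":-6.5},
    {"dx":-0.0625,"dy":0.0854,"dz":0.0519,"twist":-6.5},
  ],
)

```text
t: 28.15
eef_pos: [477.6, -1.8, 218.7]
tcp_rot: [-3.14, 0.005, 0.159]
ft_force: [-0.2, -0.2, -0.1]
opening: 0.526
```

>>> carry_out(
  moves=[
    {"dx":-0.013,"dy":0.022,"dz":0.038,"twist":-2},
    {"dx":-0.026,"dy":0.044,"dz":0.076,"twist":-4},
    {"dx":-0.039,"dy":0.065,"dz":0.114,"twist":-6},
    {"dx":-0.0478,"dy":0.08,"dz":0.14,"twist":-7},
    {"dx":-0.0478,"dy":0.08,"dz":0.14,"twist":-7},
  ],
)

```text
t: 28.65
eef_pos: [444.5, -87.2, 78.3]
tcp_rot: [-3.138, 0.005, 0.28]
ft_force: [1.0, -0.0, 1.0]
opening: 0.527
```

>>> carry_out(
  moves=[
    {"dx":0,"dy":0,"dz":0,"twist":0},
    {"dx":0,"dy":0,"dz":0,"twist":0},
  ],
)

```text
t: 28.85
eef_pos: [447.0, -86.1, 82.1]
tcp_rot: [3.141, -0.001, 0.282]
ft_force: [0.8, 0.4, 0.0]
opening: 0.523
```

Run:
```python
from h import *
carriers();go((445.6,-86.5,3,.282))
```

```text
carrier px [323. 144.] eye [505.4 -70.4] plate [402.  -99.8] [33.9 37.5] eye-plate 107.5 (107.5 if whole) yaw 0.277 origin [445.7 -87.3] rect [147.  45.]
nohole [458 201 171  51 696] [ 496.6 -280.1] [ 47.4 149.2] 23.128829956054688
t 28.9 p [447.  -86.1  82.2] r [ 3.14e+00 -2.00e-03  2.83e-01] F [-0.1  0.  -0.1] op 0.527
-> (445.6, -86.5, 3, 0.282) dx -0.0014 dy 0.0000 dz 0.0792 twist 0.0 rows>=1.6
```

>>> carry_out(
  moves=[
    {"dx":-0.001,"dy":0.0005,"dz":0.04,"twist":0},
    {"dx":-0.001,"dy":0.0005,"dz":0.065,"twist":0},
    {"dx":-0.001,"dy":0.0005,"dz":0.075,"twist":0},
    {"dx":-0.001,"dy":0.0005,"dz":0.078,"twist":0},
    {"dx":-0.001,"dy":0.0005,"dz":0.078,"twist":0},
  ],
)

```text
t: 29.4
eef_pos: [445.7, -87.2, 3.8]
tcp_rot: [3.141, -0.001, 0.283]
ft_force: [-0.4, -0.4, 0.0]
opening: 0.528
```

>>> carry_out(
  moves=[
    {"dx":0,"dy":0,"dz":0,"twist":0},
    {"dx":0,"dy":0,"dz":0,"twist":0},
    {"dx":0,"dy":0,"dz":0,"twist":0},
    {"dx":0,"dy":0,"dz":0,"twist":0},
    {"dx":0,"dy":0,"dz":0,"twist":0},
  ],
  grip=0.0,
)

```text
t: 29.9
eef_pos: [445.2, -87.4, 3.3]
tcp_rot: [3.141, -0.0, 0.282]
ft_force: [0.8, 0.7, 0.3]
opening: 0.163
```

>>> carry_out(
  moves=[
    {"dx":0,"dy":0,"dz":0,"twist":0},
    {"dx":0,"dy":0,"dz":0,"twist":0},
    {"dx":0,"dy":0,"dz":0,"twist":0},
  ],
)

```text
t: 30.2
eef_pos: [445.2, -87.4, 3.3]
tcp_rot: [3.141, -0.0, 0.282]
ft_force: [-0.9, -0.3, 5.6]
opening: 0.142
```

>>> carry_out(
  moves=[
    {"dx":0,"dy":0,"dz":-0.02,"twist":0},
    {"dx":0,"dy":0,"dz":-0.06,"twist":0},
    {"dx":0,"dy":0,"dz":-0.11,"twist":0},
    {"dx":0,"dy":0,"dz":-0.16,"twist":0},
    {"dx":0,"dy":0,"dz":-0.2,"twist":0},
  ],
)

```text
t: 30.7
eef_pos: [445.1, -87.3, 205.8]
tcp_rot: [3.141, -0.001, 0.282]
ft_force: [0.1, -0.2, -1.0]
opening: 0.139
```

>>> carry_out(
  moves=[
    {"dx":0,"dy":0,"dz":-0.04,"twist":5},
    {"dx":0,"dy":0,"dz":-0.08,"twist":10},
    {"dx":0,"dy":0,"dz":-0.095,"twist":13.5},
    {"dx":0,"dy":0,"dz":-0.095,"twist":13.5},
    {"dx":0,"dy":0,"dz":-0.095,"twist":13.5},
  ],
)

```text
t: 31.2
eef_pos: [444.8, -87.2, 297.2]
tcp_rot: [-3.141, 0.001, 0.048]
ft_force: [-0.2, -0.3, -2.7]
opening: 0.145
```

Run:
```python
from h import *
go((500,10,297,.046),(538,88,297,.046))
```

```text
t 31.2 p [444.8 -87.2 297.2] r [-3.141e+00  1.000e-03  4.800e-02] F [-0.2 -0.3 -2.7] op 0.145
-> (500, 10, 297, 0.046) dx 0.0599 dy -0.0944 dz 0.0002 twist 0.1 rows>=2.2
-> (538, 88, 297, 0.046) dx 0.0415 dy -0.0762 dz -0.0000 twist -0.0 rows>=1.7
```

>>> carry_out(
  moves=[
    {"dx":0.025,"dy":-0.042,"dz":0,"twist":0},
    {"dx":0.051,"dy":-0.085,"dz":0,"twist":0.1},
    {"dx":0.078,"dy":-0.13,"dz":0,"twist":0.1},
    {"dx":0.1013,"dy":-0.1705,"dz":0,"twist":0.1},
    {"dx":0.1013,"dy":-0.1705,"dz":0,"twist":0.1},
  ],
)

```text
t: 31.7
eef_pos: [539.5, 91.9, 295.4]
tcp_rot: [-3.141, 0.003, 0.051]
ft_force: [-2.2, 0.3, -1.3]
opening: 0.143
```

>>> carry_out(
  moves=[
    {"dx":0,"dy":0,"dz":0,"twist":0},
    {"dx":0,"dy":0,"dz":0,"twist":0},
    {"dx":0,"dy":0,"dz":0,"twist":0},
  ],
)

```text
t: 32.0
eef_pos: [538.0, 86.6, 297.8]
tcp_rot: [3.141, 0.001, 0.044]
ft_force: [-0.4, -0.5, 0.7]
opening: 0.139
```

Run:
```python
from h import *
hook('w15.png')
```

```text
t 32.0 p [538.   86.6 297.8] r [3.141e+00 1.000e-03 4.400e-02] F [-0.4 -0.5  0.7] op 0.139
lx 28 43 z-tcp med 5.3 ly mean -0.1 lx max 43.0 600
lx 43 60 z-tcp med 3.8 ly mean -0.2 lx max 60.0 1118
lx 60 75 z-tcp med 3.6 ly mean -0.0 lx max 75.0 829
lx 75 95 z-tcp med 3.7 ly mean -0.2 lx max 84.7 769
eye px 322 148 world [600.6  89.1 299.8] rel tcp [62.6  2.5  2. ]
tip cand 93 z [250.3 252.3 254.3] xy mean of top [599.7  90.7 253.5] x range [596.1 603.5]
```

>>> carry_out(
  moves=[
    {"dx":0,"dy":-0.0013,"dz":0.015,"twist":0},
    {"dx":0,"dy":-0.0013,"dz":0.03,"twist":0},
    {"dx":0,"dy":-0.0013,"dz":0.045,"twist":0},
    {"dx":0,"dy":-0.0013,"dz":0.055,"twist":0},
    {"dx":0,"dy":-0.0013,"dz":0.06,"twist":0},
  ],
)

```text
t: 32.55
eef_pos: [538.2, 88.3, 237.6]
tcp_rot: [3.141, 0.0, 0.044]
ft_force: [-0.6, -1.1, 1.3]
opening: 0.143
```

>>> carry_out(
  moves=[
    {"dx":0,"dy":0,"dz":0.012,"twist":0},
    {"dx":0,"dy":0,"dz":0.024,"twist":0},
    {"dx":0,"dy":0,"dz":0.036,"twist":0},
    {"dx":0,"dy":0,"dz":0.045,"twist":0},
    {"dx":0,"dy":0,"dz":0.045,"twist":0},
  ],
)

```text
t: 33.05
eef_pos: [537.8, 88.9, 191.5]
tcp_rot: [3.141, 0.003, 0.045]
ft_force: [-0.1, 0.0, -0.3]
opening: 0.143
```

Run:
```python
from h import *
im,d,P=hook('w16.png');gate(P)
```

```text
t 33.05 p [537.8  88.9 191.5] r [3.141e+00 3.000e-03 4.500e-02] F [-0.1  0.  -0.3] op 0.143
lx 28 43 z-tcp med 5.3 ly mean -0.1 lx max 43.0 599
lx 43 60 z-tcp med 3.7 ly mean -0.2 lx max 60.0 1113
lx 60 75 z-tcp med 3.6 ly mean -0.2 lx max 74.5 830
lx 75 95 z-tcp med 3.5 ly mean -0.3 lx max 94.9 619
tip cand 354 z [249.4 252.3 254. ] xy mean of top [600.   90.8 253.4] x range [596.4 604. ]
608 220 [239. 241. 242.]
614 1297 [241. 360. 360.]
620 239 [240. 241. 242.]
626 242 [239. 241. 243.]
632 256 [239. 241. 242.]
638 262 [239. 241. 242.]
644 690 [240. 244. 261.]
```

>>> carry_out(
  moves=[
    {"dx":0,"dy":0,"dz":0,"twist":0},
    {"dx":0,"dy":0,"dz":0,"twist":0},
    {"dx":0,"dy":0,"dz":0,"twist":0},
    {"dx":0,"dy":0,"dz":0,"twist":0},
    {"dx":0,"dy":0,"dz":0,"twist":0},
  ],
  grip=0.05,
)

```text
t: 33.6
eef_pos: [538.4, 89.0, 193.3]
tcp_rot: [3.142, -0.0, 0.045]
ft_force: [0.5, -0.3, -0.2]
opening: 0.492
```

>>> carry_out(
  moves=[
    {"dx":0,"dy":0,"dz":-0.02,"twist":0},
    {"dx":0,"dy":0,"dz":-0.05,"twist":0},
    {"dx":0,"dy":0,"dz":-0.08,"twist":0},
    {"dx":0,"dy":0,"dz":-0.08,"twist":0},
    {"dx":0,"dy":0,"dz":-0.08,"twist":0},
  ],
)

```text
t: 34.1
eef_pos: [538.3, 89.0, 273.3]
tcp_rot: [3.141, -0.001, 0.045]
ft_force: [0.3, 0.5, -1.1]
opening: 0.526
```

>>> carry_out(
  moves=[
    {"dx":-0.04,"dy":0,"dz":0,"twist":0},
    {"dx":-0.08,"dy":0,"dz":0,"twist":0},
    {"dx":-0.1,"dy":0,"dz":0,"twist":0},
    {"dx":-0.1,"dy":0,"dz":0,"twist":0},
    {"dx":-0.1,"dy":0,"dz":0,"twist":0},
  ],
  grip=0.0,
)

```text
t: 34.6
eef_pos: [438.9, 84.5, 272.8]
tcp_rot: [3.141, 0.0, 0.045]
ft_force: [0.7, 0.2, 0.6]
opening: 0.161
```

Run:
```python
from h import *
im,d,P=hook('w17.png');gate(P);carriers()
a=cv2.imread('pics/w17.png')[0:260,:]
im,d,ci=snap('side','s17.png');snap('top','t17.png')
b=cv2.resize(cv2.imread('pics/s17.png')[165:245,340:400],(240,320),interpolation=cv2.INTER_CUBIC)
t=cv2.resize(cv2.imread('pics/t17.png')[100:340,130:500],(493,320))
M=np.zeros((580,735,3),np.uint8);M[:260,:640]=a;M[260:,:240]=b;M[260:,240:733]=t;cv2.imwrite('pics/m17.png',M)
# lever in wrist view
m=(P[...,2]>40)&(P[...,2]<140)&(P[...,0]>460)&(P[...,0]<590)&(abs(P[...,1]-435)<60)
v,u=np.where(m);q=P[m]
for lo in range(40,140,10):
    k=(q[:,2]>=lo)&(q[:,2]<lo+10)
    if k.sum()>3: print(lo,k.sum(),np.round(q[k].min(0)),np.round(q[k].max(0)),np.round(q[k].mean(0),1))
```

```text
t 34.6 p [438.9  84.5 272.8] r [3.141 0.    0.045] F [0.7 0.2 0.6] op 0.161Traceback (most recent call last):
  File "<stdin>", line 2, in <module>
  File "h.py", line 59, in hook
    ho=[c for c,hh in zip(cs,h[0]) if hh[3]>=0 and cv2.contourArea(c)>80]
                             ~^^^
TypeError: 'NoneType' object is not subscriptable
```

Run:
```python
from h import *
im,d,ci=snap('wrist','w17.png');P=pts(d,ci);gate(P);carriers()
a=cv2.imread('pics/w17.png')[0:260,:]
im,d,ci=snap('side','s17.png');snap('top','t17.png')
b=cv2.resize(cv2.imread('pics/s17.png')[165:245,340:400],(240,320),interpolation=cv2.INTER_CUBIC)
t=cv2.resize(cv2.imread('pics/t17.png')[100:340,130:500],(493,320))
M=np.zeros((580,735,3),np.uint8);M[:260,:640]=a;M[260:,:240]=b;M[260:,240:733]=t;cv2.imwrite('pics/m17.png',M)
m=(P[...,2]>40)&(P[...,2]<140)&(P[...,0]>460)&(P[...,0]<590)&(abs(P[...,1]-435)<60)
q=P[m]
for lo in range(40,140,10):
    k=(q[:,2]>=lo)&(q[:,2]<lo+10)
    if k.sum()>3: print(lo,k.sum(),np.round(q[k].min(0)),np.round(q[k].max(0)),np.round(q[k].mean(0),1))
```

```text
608 17 [150. 151. 152.]
614 0 
620 0 
626 0 
632 0 
638 0 
644 0 
nohole [  46   65   66   60 1433] [544.3 437.9] [90.1 79. ] 84.94416809082031
nohole [ 78 186  47  56 338] [369.6 420.7] [97.  38.9] 24.492935180664062
nohole [ 64 197  39  43 331] [348.5 466.5] [71.9 36.9] 25.682466506958008
40 378 [538. 422.  40.] [562. 455.  50.] [551.  435.6  44.1]
50 67 [536. 433.  50.] [548. 440.  60.] [542.9 436.   55. ]
60 70 [532. 434.  60.] [545. 441.  70.] [539.3 436.2  65. ]
70 84 [529. 434.  70.] [541. 442.  80.] [535.7 436.6  75.1]
80 82 [525. 435.  80.] [538. 442.  90.] [531.7 437.   85.1]
90 58 [518. 432.  90.] [534. 442. 100.] [528.9 436.7  93.6]
100 154 [510. 427. 100.] [535. 442. 110.] [522.5 431.4 106.5]
110 226 [510. 428. 110.] [534. 442. 119.] [521.  432.6 113.7]
```

View pics/m17.png

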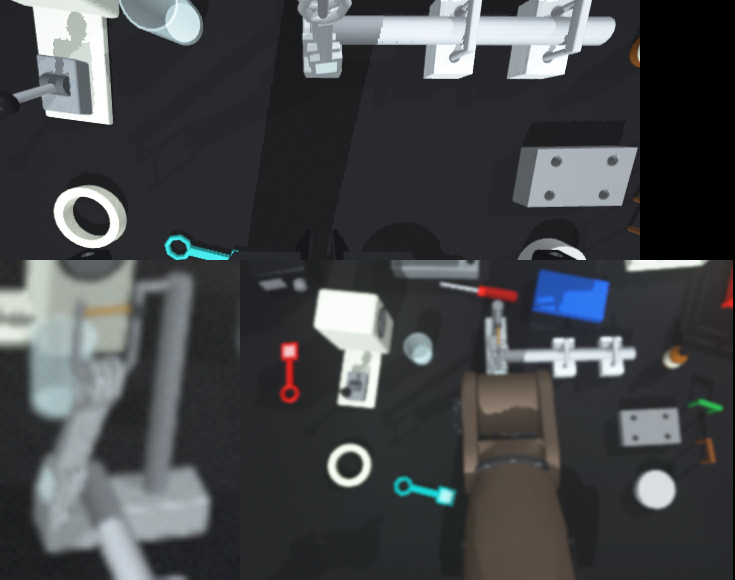

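Three carriers hang in the hook with the gate bar visibly shut, and no others are on the bench. The lever ball is at about (521,434,108), leaning towards the robot, with the pivot at about x = 557, z = 34. I'll approach from behind it with fingers shut.

Run:
```python
from h import *
go((450,240,230,-.02),(455,437,200,-.08),(455,437,82,-.08),(577,429,82,-.08))
```

```text
t 34.85 p [439.1  84.5 272.7] r [3.142e+00 1.000e-03 4.500e-02] F [-0.4  0.5  0.2] op 0.01
-> (450, 240, 230, -0.02) dx 0.0178 dy -0.1549 dz 0.0427 twist 3.7 rows>=3.2
-> (455, 437, 200, -0.08) dx 0.0011 dy -0.1971 dz 0.0300 twist 3.4 rows>=4.0
-> (455, 437, 82, -0.08) dx 0.0000 dy -0.0000 dz 0.1180 twist -0.0 rows>=2.4
-> (577, 429, 82, -0.08) dx 0.1222 dy -0.0018 dz -0.0000 twist -0.0 rows>=2.4
```

>>> carry_out(
  moves=[
    {"dx":0.004,"dy":-0.035,"dz":0.01,"twist":1},
    {"dx":0.009,"dy":-0.075,"dz":0.02,"twist":2},
    {"dx":0.014,"dy":-0.115,"dz":0.03,"twist":3},
    {"dx":0.0178,"dy":-0.155,"dz":0.043,"twist":3.7},
    {"dx":0.0178,"dy":-0.155,"dz":0.043,"twist":3.7},
  ],
)

```text
t: 35.35
eef_pos: [449.1, 243.4, 228.1]
tcp_rot: [3.141, 0.002, -0.017]
ft_force: [0.1, -1.2, 0.3]
opening: 0.0
```

>>> carry_out(
  moves=[
    {"dx":0,"dy":-0.045,"dz":0.007,"twist":0.8},
    {"dx":0,"dy":-0.09,"dz":0.015,"twist":1.6},
    {"dx":0.001,"dy":-0.135,"dz":0.022,"twist":2.5},
    {"dx":0.001,"dy":-0.18,"dz":0.03,"twist":3.4},
    {"dx":0.001,"dy":-0.197,"dz":0.03,"twist":3.4},
  ],
)

```text
t: 35.85
eef_pos: [454.0, 439.7, 198.4]
tcp_rot: [3.141, 0.001, -0.078]
ft_force: [-0.0, -0.6, 0.0]
opening: 0.005
```

>>> carry_out(
  moves=[
    {"dx":0,"dy":0,"dz":0.0,"twist":0},
    {"dx":0,"dy":0,"dz":0.04,"twist":0},
    {"dx":0,"dy":0,"dz":0.08,"twist":0},
    {"dx":0,"dy":0,"dz":0.118,"twist":0},
    {"dx":0,"dy":0,"dz":0.118,"twist":0},
  ],
)

```text
t: 36.35
eef_pos: [452.9, 434.3, 78.0]
tcp_rot: [3.136, 0.006, -0.08]
ft_force: [0.0, -0.7, 0.6]
opening: 0.01
```

```bash
cat > lev.py <<'E'
from h import *
import sys
st();im,d,ci=snap('wrist',sys.argv[1]);P=pts(d,ci)
m=(P[...,2]>44)&(P[...,2]<140)&(P[...,0]>490)&(P[...,0]<640)&(abs(P[...,1]-435)<35)
q=P[m]
for lo in range(40,140,10):
    k=(q[:,2]>=lo)&(q[:,2]<lo+10)
    if k.sum()>3: print(lo,k.sum(),np.round(q[k].min(0)),np.round(q[k].max(0)),np.round(q[k].mean(0),1))
go((577,429,82,-.08))
E
python3 lev.py w18.png
```

```text
t 36.35 p [452.9 434.3  78. ] r [ 3.136  0.006 -0.08 ] F [ 0.  -0.7  0.6] op 0.01
40 796 [542. 424.  44.] [559. 454.  50.] [550.7 439.3  45.3]
50 74 [542. 435.  50.] [549. 444.  60.] [546.2 438.7  55.1]
60 86 [537. 435.  60.] [546. 445.  70.] [542.3 439.2  65.2]
70 98 [534. 436.  70.] [542. 445.  80.] [538.8 439.5  75.3]
80 35 [535. 437.  80.] [538. 444.  85.] [536.6 439.7  82.5]
100 51 [510. 429. 107.] [535. 452. 110.] [525.3 435.8 109.1]
110 2090 [510. 429. 110.] [535. 454. 120.] [523.3 441.  116.5]
120 266 [517. 436. 120.] [529. 448. 122.] [522.7 441.7 120.5]
t 36.4 p [454.1 435.4  81. ] r [ 3.139e+00  3.000e-03 -8.000e-02] F [0.1 0.4 0.2] op 0.0
-> (577, 429, 82, -0.08) dx 0.1231 dy -0.0034 dz -0.0010 twist -0.0 rows>=2.5
```

View pics/w18.png

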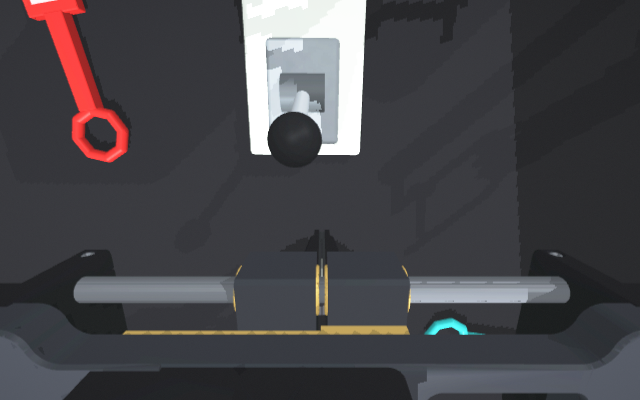

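The ball is at (523,442,109), 25 mm in diameter, px (295,138). Fingers need about 5 mm in +y, then push forward.

>>> carry_out(
  moves=[
    {"dx":0.0,"dy":-0.0055,"dz":0,"twist":0},
    {"dx":0.02,"dy":-0.0055,"dz":0,"twist":0},
    {"dx":0.04,"dy":-0.0055,"dz":0,"twist":0},
    {"dx":0.06,"dy":-0.0055,"dz":0,"twist":0},
    {"dx":0.08,"dy":-0.0055,"dz":0,"twist":0},
  ],
)

```text
t: 36.9
eef_pos: [536.0, 436.9, 85.3]
tcp_rot: [-3.139, -0.003, -0.079]
ft_force: [-0.6, 0.1, 0.2]
opening: 0.005
```

>>> carry_out(
  moves=[
    {"dx":0.01,"dy":0,"dz":0,"twist":0},
    {"dx":0.02,"dy":0,"dz":0,"twist":0},
    {"dx":0.028,"dy":0,"dz":0,"twist":0},
    {"dx":0.034,"dy":0,"dz":0,"twist":0},
    {"dx":0.034,"dy":0,"dz":0,"twist":0},
  ],
)

```text
t: 37.4
eef_pos: [562.9, 434.0, 82.4]
tcp_rot: [3.138, 0.011, -0.078]
ft_force: [-28.0, 0.4, 13.6]
opening: 0.006
```

```bash
python3 lev.py w19.png
```

```text
t 37.4 p [562.9 434.   82.4] r [ 3.138  0.011 -0.078] F [-28.    0.4  13.6] op 0.006
40 94 [544. 425.  44.] [557. 454.  47.] [550.  448.8  45.3]
90 34 [573. 425.  91.] [575. 433. 100.] [573.9 428.4  97.2]
100 710 [573. 423. 100.] [602. 448. 110.] [589.6 434.4 106.7]
110 1392 [573. 424. 110.] [600. 447. 120.] [588.4 435.6 113.2]
120 84 [572. 431. 120.] [575. 435. 129.] [573.8 433.3 124.4]
130 102 [553. 432. 130.] [574. 436. 137.] [561.9 434.2 135.2]
t 37.45 p [562.8 434.   82.4] r [ 3.138  0.011 -0.078] F [-27.3   0.4  12.4] op -0.002
-> (577, 429, 82, -0.08) dx 0.0145 dy 0.0039 dz 0.0004 twist 0.1 rows>=0.3
```

The lever is at its stop: 28 N, and the ball centre has moved 66 mm to x≈589. Backing off and up.

>>> carry_out(
  moves=[
    {"dx":-0.01,"dy":0,"dz":0,"twist":0},
    {"dx":-0.03,"dy":0,"dz":0,"twist":0},
    {"dx":-0.06,"dy":0,"dz":0,"twist":0},
    {"dx":-0.1,"dy":0,"dz":0,"twist":0},
    {"dx":-0.12,"dy":0,"dz":-0.02,"twist":0},
  ],
)

```text
t: 37.95
eef_pos: [445.2, 442.4, 100.6]
tcp_rot: [3.138, 0.003, -0.078]
ft_force: [0.8, 0.7, 0.6]
opening: 0.008
```

>>> carry_out(
  moves=[
    {"dx":0,"dy":0,"dz":-0.04,"twist":0},
    {"dx":0,"dy":0,"dz":-0.08,"twist":0},
    {"dx":0,"dy":0,"dz":-0.12,"twist":0},
    {"dx":0,"dy":0,"dz":-0.12,"twist":0},
    {"dx":0,"dy":0,"dz":-0.12,"twist":0},
  ],
)

```text
t: 38.45
eef_pos: [448.7, 443.2, 223.1]
tcp_rot: [-3.14, -0.002, -0.079]
ft_force: [-0.2, -0.2, -0.4]
opening: 0.004
```

```bash
python3 lev.py w20.png
python3 - <<'E'
from h import *
im,d,ci=snap('side','s20.png');snap('top','t20.png')
s=cv2.resize(cv2.imread('pics/s20.png')[140:290,300:470],(340,300),interpolation=cv2.INTER_CUBIC)
t=cv2.resize(cv2.imread('pics/t20.png')[100:250,180:480],(600,300),interpolation=cv2.INTER_CUBIC)
M=np.zeros((600,600,3),np.uint8);M[:300]=t;M[300:,:340]=s;cv2.imwrite('pics/m20.png',M)
E
```

```text
t 38.45 p [448.7 443.2 223.1] r [-3.14e+00 -2.00e-03 -7.90e-02] F [-0.2 -0.2 -0.4] op 0.004
40 290 [542. 424.  44.] [558. 454.  50.] [550.  439.1  45.5]
50 57 [554. 434.  51.] [562. 443.  60.] [557.7 438.3  55.1]
60 60 [560. 433.  61.] [568. 442.  70.] [563.4 437.9  65.2]
70 68 [565. 433.  70.] [575. 442.  80.] [568.9 437.6  75.1]
80 74 [570. 432.  80.] [578. 442.  90.] [574.1 437.2  85. ]
90 16 [575. 433.  90.] [578. 439.  94.] [576.6 436.4  91.6]
100 207 [576. 423. 101.] [601. 448. 110.] [584.1 435.9 107.6]
110 497 [577. 425. 110.] [599. 447. 117.] [587.8 435.9 113.3]
t 38.5 p [448.4 442.9 221.8] r [ 3.141 -0.    -0.079] F [ 0.   0.9 -1.4] op 0.003
-> (577, 429, 82, -0.08) dx 0.1293 dy 0.0037 dz 0.1398 twist 0.1 rows>=3.8
```

View pics/m20.png

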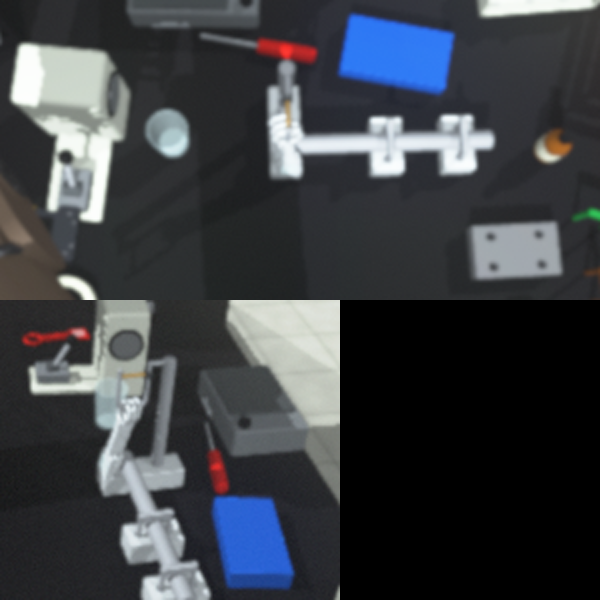

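The lever's shaft now leans about 0.5 rad away from the robot. The reaction of (−28, +13.6) N at the stop was normal to a lever leaning about 0.45 rad, so it was the lever's own stop. The beaker and bottle are standing, both U-bolts are seated and the carriers are hanging. Handing in.

Run:
```python
from h import *
st();print(job_done())
```

```text
t 38.6 p [448.3 442.7 220.9] r [ 3.14e+00  1.00e-03 -7.90e-02] F [ 0.3 -0.  -0.2] op 0.004
the job is handed in; nothing more can be done
None
```

I did all three stages in order and handed the job in at t ≈ 38.6 s; `job_done()` gives no verdict.

- **U-bolts:** both went into the bracket holes with no insertion force. Their crowns measured within about 1 mm of the bracket centres, with tops at about 84 mm, the seated height.
- **Carriers:** three were present and all three hang in the hook. A last look from the wrist at the first two showed the gate level at z 241, which is shut. For the third I read the same height just before letting go. After that I only saw it shut in the side picture, because the wrist view had moved off the gate. The carriers lean lightly on the stand's base and rod, because it stands below the bowl, and I did not measure the final eye positions numerically.
- **Fan lever:** it was pushed to its stop (28 N, less than the 40 N limit) and stayed over after I backed off.
- **Other checks:** the beaker and oil bottle are standing and the robot is clear of everything.

**Disagreement:** the lever's measured swing was about 0.84–0.86 rad, less than the nominal 1.0. It was at its hard stop with a final lean of about 0.5 rad, so I took it as fully over. It may have started slightly past zero.

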